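# Fit the filter cubes into a microscope illuminator's locked filter slide

### The arm

A 6-joint arm with a two-finger parallel gripper is mounted at the origin on the work surface. World frame = base frame: x ahead of the robot, y to its left, z up, the work surface at z = 0. Lengths are in m, angles in rad, forces in N, time in s.
With the tool pointing down it reaches from about 0.3 to 0.85 m from the base axis. Payload 4.2 kg.
Tool frame: the origin (TCP) lies between the finger pads; the fingertips stand 14 mm ahead of it and the grasp point (between the pads) lies 5 mm behind it; x points along the fingers, y is the direction in which the jaws open and shut, and the axes are right-handed (so a half turn about x gives the same grasp; the last joint's range is limited). The gripper opens to 91 mm and grips with 3 to 60 N. Pads are 32 mm wide; open, the fingers measure 118 mm over their backs; the gripper's body (76 mm by 178 mm) begins 60 mm behind the grasp point.
Start: joints at [-1.182, 0.32, 1.565, -0, 1.257, -0.02], TCP at [0.229, -0.528, 0.228] pointing down, gripper open.
Joint ranges: [-3.11, 3.11], [-0.84, 2.01], [0.21, 2.61], [-1.34, 4.49], [0.05, 2.63], [-2.56, 2.56]. Speed limits (rad/s): [2.57, 2.57, 3.14, 3.14, 3.14, 3.14].

### API

Orientations are given as a unit quaternion [w, x, y, z].
In Python, from cell import bot gives the robot as it stands. The module is installed in compiled form; this text tells all that it offers.
- The arm moves only by the tool carry_out, never from a script. Its argument "series" is a list that holds one entry, the list of rows, each a list of 7 numbers: the shift along the tool's x, y, z in m, then the turn, a rotation vector about the tool's x, y, z in degrees, then the closure, from -1 (fully open) to 1 (shut), so that 0 is half open. In form: [[[dx, dy, dz, rx, ry, rz, jaw], ...]]. A call has 1 to 12 rows; each row is the pose to reach, as a shift and turn from the pose commanded when the call began, along the tool's axes at that moment; what a row does not reach only later rows make up. A row lasts 1/8 s, in which the tool goes at most 62.5 mm and 10.7 degrees, less where a joint would pass 70% of its speed; a pose out of reach is approached as far as the arm can. A call with a gripper value outside its range is refused whole. The fingers move at their own pace and stop on an object; "newtons" is the grip in N (left out, the last holds). Time passes only in rows, so rows that repeat a pose let the fingers close. It gives the time, the measured TCP pose, the force and the opening at its end, in the units of the state.
- bot.sense(): the state, without advancing time (a new reading comes with each control period).
- bot.read_camera(name): name is "scene" or "top" or "wrist"; returns a dict with "color" (384x512x3 uint8, red, green, blue), "fovy" (degrees; the focal length in pixels is half the picture's height over the tangent of half this angle, whatever the lens; pixels are square), "cx", "cy" (the principal point, pixels), "extrinsics" (4x4, takes a point from world to camera coordinates). Camera axes: x right, y up, looking along -z (the intrinsics and any distortion apply to the point x, -y, -z); pixel columns grow to the right and rows downward; lengths in m; the calibration is good to about 2 mm. A picture is of the moment at which its call begins. There is no depth.
- bot.hand_in(): hands the job in, once; it reports no verdict.
The state is a dict: "time": time; "joint_positions": joint angles; "qd": joint speeds; "joint_torque": joint torques, N m; "tool_pos": TCP position; "tcp_rot": TCP orientation; "contact_force": force on the tool from outside, world axes, zero at the start; "moment": the same for the moment, N m; "gripper_width": finger opening in m.
Only numpy, scipy, OpenCV 4.12 (cv2) and the standard library are available. Lean on these libraries where they do the work, as an engineer would, in place of code of your own. Each camera call takes 0.05 s, during which the arm holds its last target. There are 200 camera calls.

### The job

Fit the filter cubes into the lamp's filter changer: swing the clamp lever clear to its stop, and with the pin tool hold down the red release recessed in the slide's front block while pushing the slide all the way out. Stand every cube on the bench fully down in a pocket of the slide (any pocket, one each), push the slide fully home until it latches, swing the clamp lever fully shut across it, and leave the pin tool back upright in its stand. Leave the oil bottle, the dish stack and the tip box where they are.

Things in the scene. Friction and masses are not known exactly. Their poses are not given: they have to be found in the camera images.
- slide (a joint): how far the filter slide is out of the changer, m: 0 fully home, 0.175 fully out at its stop. About 1.5 N of friction; stays where it is left. At 0, 0.051 and 0.102 its catch locks it against moving outwards unless the release is held at least 5 mm down, so keep the release down all the way; pushed inwards it clicks past by itself (10 N or so)
- release (a joint): red release button in the slide's front block, m: 0 up, 0.007 fully pressed; 2 N to start, 7 N at the bottom; springs back
- clamp (a joint): clamp lever, rad: 0 shut (its bar lies across the front of the slide and blocks it), 2.0 fully swung clear at its stop; it swings level, clockwise seen from above, stays where it is left (about 1 N at the knob)
- changer: filter changer, a cream box 110 mm wide (its x), 207 mm long (its y) and 96 mm high, with a finned aluminium lamp house 112 mm high on its +x side and a black lens port on its -x side. It is fixed. Origin on the bench, at the foot of the middle of its open mouth; its +y points into the box, the slide comes out along its -y
- slide_front (a point): centre of the flat front face of the slide's black front block, 12 mm below its top, moves with the slide; axes as the changer's (outwards is -y). The block is 50 mm wide (x), 36 mm deep (y), its top 60 mm and its underside 14 mm above the bench. Push here to shut the slide
- well_mouth (a point): centre of the square well, 14 mm wide, in the top of the front block (yellow frame), at the level of the block's top; moves with the slide. The red release lies 16 mm below at the bottom of the well
- release_top (a point): centre of the top of the red release (12 mm square); moves with the slide and sinks as it is pressed
- pocket_a (a point): floor centre of the slide's pocket next to the front block, axes as the changer's, 20 mm above the bench, moves with the slide. Each pocket is 46 mm long (along y) by 50 mm wide (x), with walls 10 mm high; inside the changer when the slide is home, fully out in the open when the slide is out
- pocket_b (a point): floor centre of the middle pocket, 51.5 mm further in (+y); as pocket_a
- pocket_c (a point): floor centre of the innermost pocket, 51 mm further in again; as pocket_a
- clamp_pivot (a point): the clamp lever's upright hinge axis, at the height of the middle of its bar (26 mm above the bench); fixed to the changer, axes as the changer's, near side of the mouth
- clamp_knob (a point): middle of the lever's upright red knob, diameter 18 mm, 42 mm tall, reaching from 32 to 74 mm above the bench, 110 mm from the pivot; its x axis points from pivot to knob. The bar is 12 mm wide and 11 mm high
- pin_grip (a point): middle of the pin tool's blue handle: 22 mm square (sides along this frame's x and y), 70 mm long; its z axis points up the handle. The tool is 128 mm long, 120 g. Below the handle a collar of diameter 32 mm (35 to 41 mm below this point), then the steel pin, diameter 8 mm, whose tip is 93 mm below this point
- pin_tip (a point): tip of the pin, on the tool's axis
- stand_hole (a point): centre of the mouth of the stand's hole, at the stand's top. The stand is a fixed white block 70 x 70 mm, 56 mm high, with a 15 mm square hole 54 mm deep. The pin tool stands in it on its collar (the tip 52 mm below this point)
- blue_mid (a point): filter cube with a blue tab, half-way up (31 mm above its underside). Black body 44 mm (x) by 40 mm (y) by 40 mm high with round windows on both x faces, and on top of it in the middle a coloured grip tab 22 x 22 mm, 22 mm tall (whole height 62 mm); 110 g. In a pocket its x lies along the changer's x, either way round
- green_mid (a point): filter cube with a green tab; as blue_mid
- red_mid (a point): filter cube with a red tab; as blue_mid
- yellow_mid (a point): filter cube with a yellow tab; as blue_mid
- oil_bottle: bystander: amber immersion oil bottle, 38 mm in diameter, 75 mm tall, origin under its middle
- dish_stack: bystander: stack of three dishes, 60 mm in diameter, 45 mm high, origin under its middle
- tip_box: bystander: pipette tip box 84 x 124 mm, 70 mm high, origin under its middle
Mind the look-alikes: they are no part of the job. What is shaped like the part that bears yellow_mid but purple is not meant.

How it is judged:
On the way, in this order (a step that is already met when the one before it is completed fails the run):
1. the clamp lever is swung clear, to its stop (value of joint clamp above 1.75 rad), for 0.1 s.
2. the pin tool holds the release down while the slide is moved outwards (contact force between pin and release above 0.5 N and value of joint release above 0.004 m and value of joint slide between 0.06 and 0.16 m), for 0.05 s.
3. the slide is all the way out (value of joint slide above 0.168 m), for 0.1 s.
4. every cube present stands in a pocket while the slide is out (x of blue_mid in the frame of pocket_b between -0.007 and 0.007 m and y of blue_mid in the frame of pocket_b between -0.058 and 0.058 m and z of blue_mid in the frame of pocket_b between 0.026 and 0.0345 m and angle between each of blue_mid, green_mid, red_mid, yellow_mid's own z axis and vertical below 0.12 rad and x of green_mid in the frame of pocket_b between -0.007 and 0.007 m and y of green_mid in the frame of pocket_b between -0.058 and 0.058 m and z of green_mid in the frame of pocket_b between 0.026 and 0.0345 m and x of red_mid in the frame of pocket_b between -0.007 and 0.007 m and y of red_mid in the frame of pocket_b between -0.058 and 0.058 m and z of red_mid in the frame of pocket_b between 0.026 and 0.0345 m and x of yellow_mid in the frame of pocket_b between -0.007 and 0.007 m and y of yellow_mid in the frame of pocket_b between -0.058 and 0.058 m and z of yellow_mid in the frame of pocket_b between 0.026 and 0.0345 m and value of joint slide above 0.14 m), for 0.2 s.
5. the slide is fully home and latched with the cubes in it (x of blue_mid in the frame of pocket_b between -0.007 and 0.007 m and y of blue_mid in the frame of pocket_b between -0.058 and 0.058 m and z of blue_mid in the frame of pocket_b between 0.026 and 0.0345 m and angle between each of blue_mid, green_mid, red_mid, yellow_mid's own z axis and vertical below 0.12 rad and x of green_mid in the frame of pocket_b between -0.007 and 0.007 m and y of green_mid in the frame of pocket_b between -0.058 and 0.058 m and z of green_mid in the frame of pocket_b between 0.026 and 0.0345 m and x of red_mid in the frame of pocket_b between -0.007 and 0.007 m and y of red_mid in the frame of pocket_b between -0.058 and 0.058 m and z of red_mid in the frame of pocket_b between 0.026 and 0.0345 m and x of yellow_mid in the frame of pocket_b between -0.007 and 0.007 m and y of yellow_mid in the frame of pocket_b between -0.058 and 0.058 m and z of yellow_mid in the frame of pocket_b between 0.026 and 0.0345 m and value of joint slide below 0.003 m and value of joint release below 0.002 m), for 0.2 s.
6. the clamp lever is shut (value of joint clamp below 0.12 rad), for 0.1 s.
At the end, for the whole second after the job is handed in: every cube present stands fully down and upright in a pocket of the slide (one to a pocket), the slide is home within 3 mm with its release up (latched), the clamp lever is shut within 0.12 rad, and the pin tool stands upright in its stand's hole, down on its collar within 6 mm (all of step 5 and value of joint clamp below 0.12 rad and distance between pin_tip and stand_hole below 0.056 m and z of pin_tip in the frame of stand_hole below -0.046 m and angle between pin_grip's own z axis and vertical below 0.15 rad); the robot touches nothing.
It fails at once if the oil bottle is pushed more than 30 mm from its place or tipped over (distance of oil_bottle from where it was at the start of the episode above 0.03 m or angle between oil_bottle's own z axis and vertical above 0.6 rad).
It fails at once if the dish stack is pushed more than 30 mm from its place or tipped over (distance of dish_stack from where it was at the start of the episode above 0.03 m or angle between dish_stack's own z axis and vertical above 0.6 rad).
It fails at once if the tip box is pushed more than 30 mm from its place or tipped over (distance of tip_box from where it was at the start of the episode above 0.03 m or angle between tip_box's own z axis and vertical above 0.6 rad).
Of cube_blue, cube_green, cube_red, cube_yellow only 2 to 3 are there at a start; the rules pass over those that are not, and their reading is None.
At some moment in a run one of cube_blue, cube_green, cube_red, cube_yellow may be knocked a few centimetres aside while the robot is not near it.
It also fails if it takes over 210 s, if anything falls off the work surface, if the arm or the gripper's body presses on something with over 40 N, if the wrist force passes 120 N, or if a joint passes its speed limit or range.

## Working session

There is one attempt and no reset: what is moved stays moved. The work goes in short steps, Python scripts to look and compute and a tool call to move; the robot and the scene stay as the last step left them, time stands still between calls to the robot, and variables do not carry over. Pictures are saved under pics/ and viewed, about 12 in all and at most 16, crops included, and the job is handed in when it is done.

Besides the shell and the picture viewer there is one more tool, called after "Request:" as name(argument=value, ...) on one line, values as JSON. carry_out: Moves the arm, as the interface text tells. Its arguments: {"type":"object","properties":{"series":{"type":"array"},"newtons":{"type":"number"}},"required":["series"]}

```bash
mkdir -p pics; cat > h.py <<'E'
import numpy as np,cv2
from cell import bot
def save(cam,fn,crop=None,scale=1):
    r=bot.read_camera(cam); im=r["color"][:,:,::-1]
    np.savez('pics/'+fn+'.npz',**{k:r[k] for k in("color","fovy","cx","cy","extrinsics")})
    if crop: a,b,c,d=crop; im=im[b:d,a:c]
    if scale!=1: im=cv2.resize(im,None,fx=scale,fy=scale,interpolation=cv2.INTER_CUBIC)
    cv2.imwrite('pics/'+fn+'.png',im); return r
E
python3 - <<'E'
from h import *
for c in("scene","top","wrist"):
    r=save(c,c+'0',scale=1.5); print(c,{k:v for k,v in r.items() if k!="color"})
print(bot.sense())
E
```

```text
scene {'fovy': 57.53786935915511, 'cx': 256.5785180340417, 'cy': 190.98549815312657, 'extrinsics': array([[-0.65342817,  0.75693989,  0.00858098,  0.37980645],
       [-0.43190039, -0.38209956,  0.81698346,  0.13523071],
       [ 0.62168616,  0.53013388,  0.57659725, -1.29580453],
       [ 0.        ,  0.        ,  0.        ,  1.        ]])}
top {'fovy': 44.577746340727785, 'cx': 260.40429656788876, 'cy': 192.06737456303668, 'extrinsics': array([[-0.00893471, -0.99995739,  0.00232018, -0.05484424],
       [ 0.99392841, -0.00862633,  0.10969   , -0.52367555],
       [-0.10966531,  0.00328614,  0.99396314, -1.31246363],
       [ 0.        ,  0.        ,  0.        ,  1.        ]])}
wrist {'fovy': 64.45313945536283, 'cx': 247.61838571113967, 'cy': 189.12159599501945, 'extrinsics': array([[ 3.97149495e-01, -9.17753789e-01, -5.11854621e-04,
        -5.75540822e-01],
       [ 8.81302396e-01,  3.81530995e-01, -2.78819272e-01,
         3.10604315e-02],
       [ 2.56082731e-01,  1.10281834e-01,  9.60343455e-01,
        -3.91080718e-01],
       [ 0.00000000e+00,  0.00000000e+00,  0.00000000e+00,
         1.00000000e+00]])}
{'time': 0.15, 'joint_positions': array([-1.18201658e+00,  3.20156047e-01,  1.56537256e+00,  2.93689072e-05,
        1.25741722e+00, -2.00045715e-02]), 'qd': array([-1.78717444e-03, -9.77296570e-04, -4.79696610e-03,  7.43989761e-05,
        2.14331063e-03,  7.97897280e-04]), 'joint_torque': array([ 1.13319282e-03, -4.12774873e+01, -2.32154971e+01,  7.27866520e-02,
        4.33778402e-02, -8.34413549e-05]), 'tool_pos': array([ 0.22843062, -0.52729025,  0.22731728]), 'tcp_rot': array([-0.14304759, -0.69231051, -0.14399183,  0.69246653]), 'contact_force': array([ 0.79985051, -0.24133514, -0.68536751]), 'moment': array([-0.015273  ,  0.00482752, -0.02910916]), 'gripper_width': 0.09133799461238654}
```

View pics/top0.png

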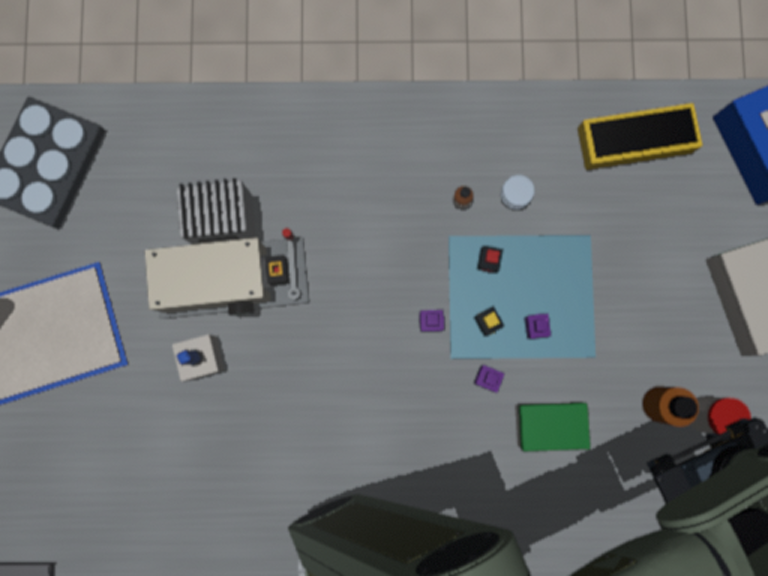

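View pics/scene0.png

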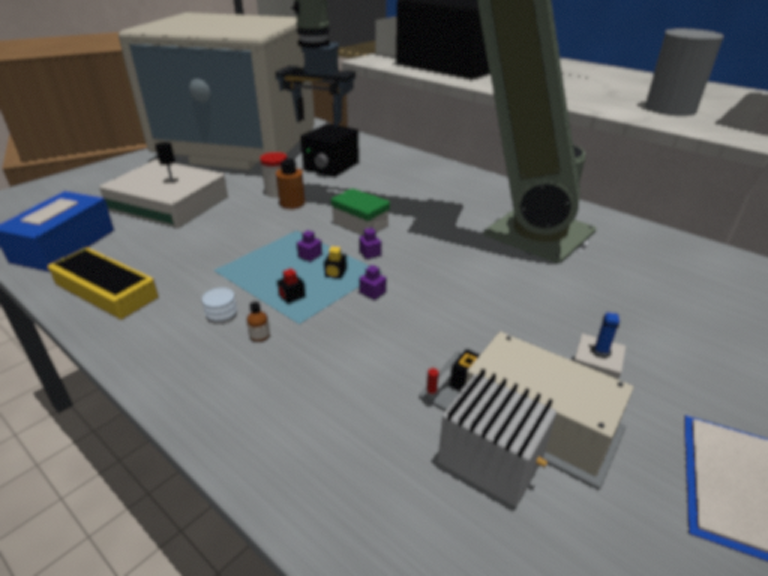

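Top view shows the changer around (205,272), with the knob at (288,233), pivot (294,294), stand (195,357), red cube (490,259) and yellow cube (489,321). The three purple blocks are look-alikes, and no blue or green cube is visible. The scene view agrees.

```bash
cat >> h.py <<'E'
from scipy.spatial.transform import Rotation as R
def load(fn): return dict(np.load('pics/'+fn+'.npz'))
def ray(r,u,v):
    f=192/np.tan(np.radians(float(r["fovy"]))/2); E=r["extrinsics"]
    d=E[:3,:3].T@np.array([(u-r["cx"])/f,-(v-r["cy"])/f,-1]); o=-E[:3,:3].T@E[:3,3]; return o,d/np.linalg.norm(d)
def atz(r,u,v,z): o,d=ray(r,u,v); return o+d*(z-o[2])/d[2]
def proj(r,p):
    f=192/np.tan(np.radians(float(r["fovy"]))/2); c=r["extrinsics"][:3,:3]@np.asarray(p)+r["extrinsics"][:3,3]
    return np.array([r["cx"]-f*c[0]/c[2], r["cy"]+f*c[1]/c[2]])
def tri(rs):  # list of (r,u,v)
    A=np.zeros((3,3));b=np.zeros(3)
    for r,u,v in rs:
        o,d=ray(r,u,v);P=np.eye(3)-d[:,None]*d;A+=P;b+=P@o
    p=np.linalg.solve(A,b); return p,[np.linalg.norm(np.cross(p-ray(r,u,v)[0],ray(r,u,v)[1])) for r,u,v in rs]
def rowto(p=None,q=None):
    "shift & rotvec(deg) in current tool axes to reach world p, rotation q(Rotation)"
    s=bot.sense();w=s["tcp_rot"];r=R.from_quat([w[1],w[2],w[3],w[0]])
    t=r.inv().apply(np.array(p)-s["tool_pos"]) if p is not None else None
    rv=np.degrees((r.inv()*q).as_rotvec()) if q is not None else None
    return np.round(t,4),None if rv is None else np.round(rv,2)
def down(yaw):
    "tool x down, tool y (jaw) at angle yaw deg from world x"
    a=np.radians(yaw);x=np.array([0,0,-1.]);y=np.array([np.cos(a),np.sin(a),0]);return R.from_matrix(np.c_[x,y,np.cross(x,y)])
E
python3 - <<'E'
from h import *
t=load('top0');s=load('scene0')
for n,a,b in [("knob",(288,233),(433,368)),("redtab",(493,256),(290,275)),("yeltab",(491,319),(335,252)),("pintop",(186,357),(611,317)),("boxcorner NE/pic",(258,239),(506,336))]:
    print(n,tri([(t,a[0]/1.5,a[1]/1.5),(s,b[0]/1.5,b[1]/1.5)]))
for n,u,v,z in [("c1",146,249,.096),("c2",258,239,.096),("c3",263,299,.096),("c4",148,310,.096),("stand",195,357,.056),("pivot",294,294,.03),("knobtop",288,232,.074),("bottle",463,195,.07),("dish",517,192,.045),("tipbox",554,427,.07)]:
    print(n,np.round(atz(t,u/1.5,v/1.5,z),3))
sn=bot.sense();w=sn["tcp_rot"];r=R.from_quat([w[1],w[2],w[3],w[0]]);print(r.as_matrix())
E=load('wrist0')["extrinsics"];cp=-E[:3,:3].T@E[:3,3];print(cp,r.inv().apply(cp-sn["tool_pos"]), E[:3,:3]@r.as_matrix())
E
```

```text
knob (array([0.62280648, 0.13104675, 0.07348856]), [np.float64(0.0004385422966107217), np.float64(0.00043854229661072116)])
redtab (array([ 0.57923127, -0.2524001 ,  0.05071095]), [np.float64(0.0011485105181405304), np.float64(0.0011485105181403435)])
yeltab (array([ 0.46030291, -0.24558267,  0.05237875]), [np.float64(0.0009217815924134308), np.float64(0.0009217815924132289)])
pintop (array([0.39382916, 0.3013908 , 0.1253112 ]), [np.float64(0.0012562755666792247), np.float64(0.001256275566679379)])
boxcorner NE/pic (array([0.58643286, 0.19428948, 0.15278053]), [np.float64(0.02533106859368464), np.float64(0.025331068593684683)])
c1 [0.591 0.386 0.096]
c2 [0.608 0.182 0.096]
c3 [0.498 0.172 0.096]
c4 [0.48  0.379 0.096]
stand [0.395 0.303 0.056]
pivot [0.513 0.125 0.03 ]
knobtop [0.625 0.131 0.074]
bottle [ 0.693 -0.197  0.07 ]
dish [ 0.705 -0.303  0.045]
tipbox [ 0.263 -0.353  0.07 ]
[[-4.87078210e-04  3.97485451e-01 -9.17608347e-01]
 [ 1.26277599e-03 -9.17607480e-01 -3.97485745e-01]
 [-9.99999084e-01 -1.35234043e-03 -5.49884746e-05]]
[ 0.30135113 -0.49692619  0.38393746] [-0.15661721  0.00091075 -0.07899036] [[-8.40506162e-04  9.99999580e-01  3.66385337e-04]
 [ 2.78871541e-01  5.86243680e-04 -9.60328235e-01]
 [-9.60328047e-01 -7.04987355e-04 -2.78871917e-01]]
```

```bash
python3 - <<'E'
from h import *
print(rowto([.5,.17,.28],down(5)))
E
```

```text
(array([-0.0519, -0.532 , -0.5264]), array([-7.158e+01, -5.000e-02,  7.000e-02]))
```

Request:
carry_out(series=[[[-0.0519,-0.532,-0.5264,-71.6,0,0,0],[-0.0519,-0.532,-0.5264,-71.6,0,0,0],[-0.0519,-0.532,-0.5264,-71.6,0,0,0],[-0.0519,-0.532,-0.5264,-71.6,0,0,0],[-0.0519,-0.532,-0.5264,-71.6,0,0,0],[-0.0519,-0.532,-0.5264,-71.6,0,0,0],[-0.0519,-0.532,-0.5264,-71.6,0,0,0],[-0.0519,-0.532,-0.5264,-71.6,0,0,0],[-0.0519,-0.532,-0.5264,-71.6,0,0,0],[-0.0519,-0.532,-0.5264,-71.6,0,0,0],[-0.0519,-0.532,-0.5264,-71.6,0,0,0],[-0.0519,-0.532,-0.5264,-71.6,0,0,0]]])

```text
time: 1.65
tool_pos: [0.5004, 0.1716, 0.2798]
tcp_rot: [0.522, 0.477, 0.521, -0.478]
contact_force: [1.0, -1.0, 0.0]
gripper_width: 0.0457
```

Request:
carry_out(series=[[[0,0,0,0,0,0,0],[0,0,0,0,0,0,0]]])

```text
time: 1.9
tool_pos: [0.4995, 0.1692, 0.2792]
tcp_rot: [0.521, 0.477, 0.522, -0.478]
contact_force: [-0.6, -1.1, 0.3]
gripper_width: 0.0456
```

```bash
python3 - <<'E'
from h import *
save("wrist","w1",scale=1.5); save("top","top1")
s=bot.sense();print(s["tool_pos"],s["joint_positions"],rowto([.5,.17,.28],down(5)))
E
```

```text
[0.4994727  0.16828521 0.2796971 ] [ 3.03446474e-01  2.14905416e-01  1.57971230e+00 -4.82253934e-04
  1.34781774e+00  2.17280193e-01] (array([-0.0003,  0.0007, -0.0017]), array([-0.06,  0.04,  0.04]))
```

View pics/w1.png

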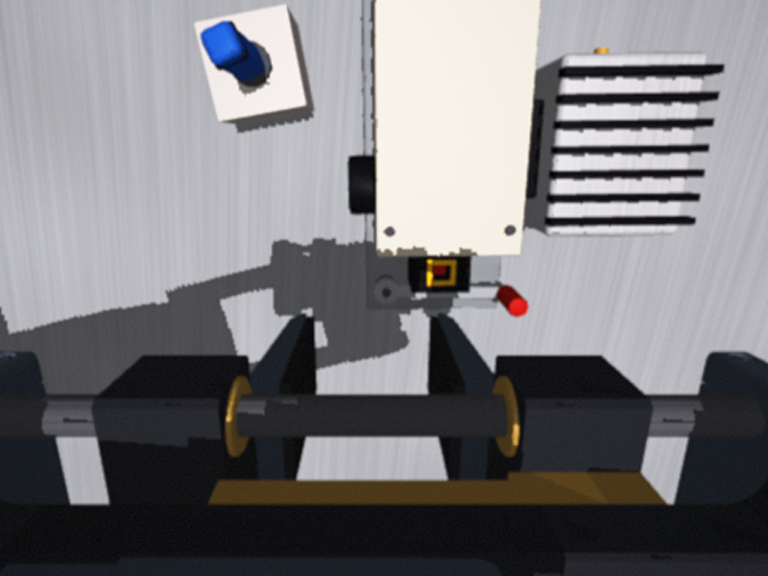

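```bash
python3 - <<'E'
from h import *
w=load('w1');t=load('top0');s=load('scene0')
for n,u,v,z in [("boxL",375,256,.096),("boxR",523,256,.096),("screwL",389,231,.096),("screwR",510,230,.096),("boxLtop",372,0,.096),("boxRtop",540,0,.096),("well",441,272,.06),("wellL",427,272,.06),("wellR",455,272,.06),("blkfL",410,292,.06),("blkfR",469,291,.06),("knobtop",518,306,.074),("knobbase",503,292,.032),("pivot",386,291,.03),
 ("st1",195,23,.056),("st2",289,6,.056),("st3",313,105,.056),("st4",220,122,.056),("pintop1",202,28,.132),("pintop2",233,22,.132),("pintop3",244,53,.132),("pintop4",214,62,.132)]:
    print(n,np.round(atz(w,u/1.5,v/1.5,z),4))
print(tri([(w,518/1.5,306/1.5),(t,288/1.5,232/1.5),(s,433/1.5,370/1.5)]))
print(tri([(w,224/1.5,43/1.5),(t,184/1.5,357/1.5),(s,611/1.5,315/1.5)]))
E
```

```text
boxL [0.5022 0.1702 0.096 ]
boxR [0.6144 0.1801 0.096 ]
screwL [0.5109 0.1902 0.096 ]
screwR [0.6011 0.199  0.096 ]
boxLtop [0.4848 0.3412 0.096 ]
boxRtop [0.5945 0.3509 0.096 ]
well [0.5603 0.1531 0.06  ]
wellL [0.5485 0.1521 0.06  ]
wellR [0.5722 0.1542 0.06  ]
blkfL [0.5361 0.1331 0.06  ]
blkfR [0.5865 0.1385 0.06  ]
knobtop [0.6258 0.1331 0.074 ]
knobbase [0.625  0.1322 0.032 ]
pivot [0.5171 0.123  0.03  ]
st1 [0.3541 0.3258 0.056 ]
st2 [0.4233 0.3431 0.056 ]
st3 [0.4444 0.2766 0.056 ]
st4 [0.3723 0.2577 0.056 ]
pintop1 [0.3861 0.3078 0.132 ]
pintop2 [0.4045 0.3126 0.132 ]
pintop3 [0.4112 0.2964 0.132 ]
pintop4 [0.3931 0.2898 0.132 ]
(array([0.62551394, 0.13224769, 0.07213346]), [np.float64(0.0010097474220929134), np.float64(0.0013705793811343095), np.float64(0.0011675000172703405)])
(array([0.39597498, 0.30189844, 0.12988347]), [np.float64(0.0024534317900431154), np.float64(0.0017842003314793888), np.float64(0.0008837775423908171)])
```

The wrist view shows the well at (441,272), knob top at (518,306), pivot at (386,291) and stand corners at (195,23) to (313,105). The heights and sizes check out. Next I grip the knob.

```bash
python3 - <<'E'
from h import *
print(rowto([.6253,.1327,.12],down(5)),rowto([.6253,.1327,.053],down(5)))
E
```

```text
(array([0.1596, 0.1224, 0.0462]), array([-0.06,  0.04,  0.04])) (array([0.2266, 0.1225, 0.0461]), array([-0.06,  0.04,  0.04]))
```

Request:
carry_out(series=[[[0.08,0.12,0.0465,0,0,0,0.2],[0.16,0.1216,0.0465,0,0,0,0.2],[0.16,0.1216,0.0465,0,0,0,0.2],[0.16,0.1216,0.0465,0,0,0,0.2]]])

```text
time: 2.5
tool_pos: [0.6244, 0.1314, 0.1165]
tcp_rot: [0.52, 0.477, 0.522, -0.48]
contact_force: [-0.4, 0.2, 0.2]
gripper_width: 0.0365
```

```bash
python3 - <<'E'
from h import *
for i in range(4): print(bot.sense()["tool_pos"]); 
save("wrist","w2",crop=(200,130,500,384),scale=2);print(bot.sense()["tool_pos"],bot.sense()["gripper_width"],bot.sense()["time"])
E
```

```text
[0.62435326 0.13137681 0.11654318]
[0.62435326 0.13137681 0.11654318]
[0.62435326 0.13137681 0.11654318]
[0.62435326 0.13137681 0.11654318]
[0.62489728 0.13140333 0.11544378] 0.036754512520316834 2.55
```

View pics/w2.png

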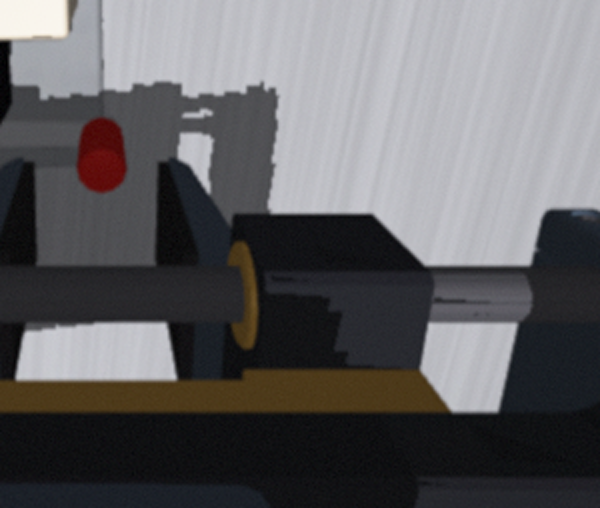

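The knob at (101,165) sits centred between the fingers at 35 and 157, so I descend.

Request:
carry_out(series=[[[0.04,0,0,0,0,0,0.2],[0.063,0,0,0,0,0,0.2],[0.063,0,0,0,0,0,0.2],[0.063,0,0,0,0,0,0.9],[0.063,0,0,0,0,0,0.9],[0.063,0,0,0,0,0,0.9],[0.063,0,0,0,0,0,0.9]]], newtons=6)

```text
time: 3.42
tool_pos: [0.6259, 0.1341, 0.0587]
tcp_rot: [0.522, 0.478, 0.521, -0.477]
contact_force: [-2.2, -0.2, 6.4]
gripper_width: 0.0178
```

```bash
python3 - <<'E'
from h import *
s=bot.sense();print(s["tool_pos"],s["gripper_width"],s["contact_force"])
# arc rows in tool axes
q=down(5);piv=np.array([.5165,.1225]);th0=np.radians(5.3);rad=.1092
p0=piv+rad*np.array([np.cos(th0),np.sin(th0)])
for k in range(1,14):
    a=th0-np.radians(9*k);p=piv+rad*np.array([np.cos(a),np.sin(a)])
    print(k,np.round(q.inv().apply([*(p-p0),0]),3))
E
```

```text
[0.62594556 0.13409236 0.0587198 ] 0.017825977511732573 [-2.21835765 -0.19275222  6.38821259]
1 [ 0.    -0.001  0.017]
2 [ 0.    -0.005  0.034]
3 [ 0.    -0.012  0.05 ]
4 [ 0.    -0.021  0.064]
5 [ 0.    -0.032  0.077]
6 [ 0.    -0.045  0.089]
7 [ 0.    -0.059  0.098]
8 [ 0.    -0.075  0.104]
9 [ 0.    -0.092  0.108]
10 [ 0.    -0.109  0.11 ]
11 [ 0.    -0.126  0.109]
12 [ 0.    -0.142  0.105]
13 [ 0.    -0.158  0.098]
```

Request:
carry_out(series=[[[0,-0.001,0.017,9,0,0,0.9],[0,-0.005,0.034,18,0,0,0.9],[0,-0.012,0.05,27,0,0,0.9],[0,-0.021,0.064,36,0,0,0.9],[0,-0.032,0.077,45,0,0,0.9],[0,-0.045,0.089,54,0,0,0.9],[0,-0.059,0.098,63,0,0,0.9],[0,-0.075,0.104,72,0,0,0.9],[0,-0.092,0.108,81,0,0,0.9],[0,-0.109,0.11,90,0,0,0.9],[0,-0.126,0.109,99,0,0,0.9],[0,-0.142,0.105,108,0,0,0.9]]])

```text
time: 4.92
tool_pos: [0.4946, 0.0165, 0.0586]
tcp_rot: [-0.082, 0.704, -0.082, -0.7]
contact_force: [0.3, -0.2, 5.5]
gripper_width: 0.0179
```

```bash
python3 - <<'E'
from h import *
s=bot.sense();print(s["tool_pos"],s["gripper_width"],s["contact_force"],s["joint_positions"])
p=s["tool_pos"][:2]-[.5165,.1225];print(np.degrees(np.arctan2(p[1],p[0])),np.linalg.norm(p))
E
```

```text
[0.49462216 0.01654938 0.05855098] 0.01794261434515596 [ 0.34435402 -0.24327457  5.48249607] [ 1.06189579e-02  3.71276469e-01  1.98090976e+00 -8.97484539e-04
  7.83915271e-01  1.81355105e+00]
-101.6670795225821 0.1081858327950385
```

Request:
carry_out(series=[[[0,-0.001,0.015,8,0,0,0.9],[0,-0.001,0.015,8,0,0,0.9],[0,-0.001,0.015,8,0,0,0.9],[0,-0.001,0.013,8,0,0,0.2],[0,-0.001,0.013,8,0,0,0.2],[0,-0.001,0.013,8,0,0,0.2],[-0.06,-0.001,0.013,8,0,0,0],[-0.12,-0.001,0.013,8,0,0,0],[-0.18,-0.001,0.013,8,0,0,0],[-0.2,-0.001,0.013,8,0,0,0],[-0.2,-0.001,0.013,8,0,0,0]]])

```text
time: 6.3
tool_pos: [0.4812, 0.0209, 0.2581]
tcp_rot: [-0.129, 0.697, -0.128, -0.694]
contact_force: [0.7, -0.8, 0.5]
gripper_width: 0.0458
```

```bash
python3 - <<'E'
from h import *
save("scene","s2"); save("top","top2",crop=(80,100,380,260),scale=2.6)
s=bot.sense();print(s["tool_pos"],s["contact_force"])
print(rowto([.3986,.3012,.26],down(14.3)),rowto([.3986,.3012,.26],down(-75.7)))
E
```

```text
[0.47974084 0.02078563 0.25549466] [-0.1398907   0.68402574 -0.19103273]
(array([-0.0043, -0.2328,  0.1761]), array([-1.2526e+02,  1.4000e-01,  1.1000e-01])) (array([-0.0043, -0.2328,  0.1761]), array([-3.526e+01,  1.500e-01, -1.000e-02]))
```

View pics/top2.png

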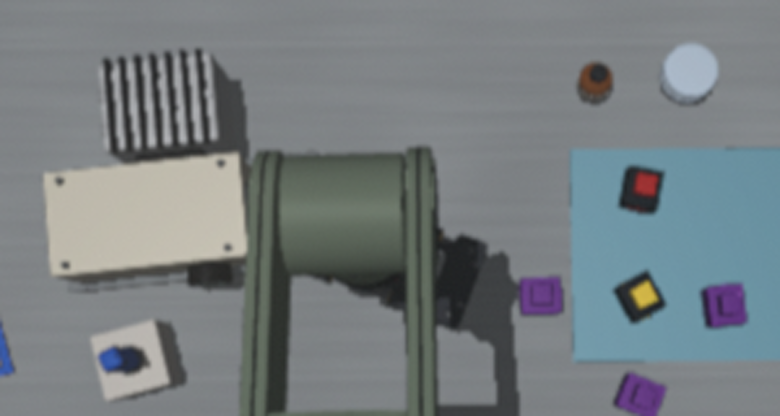

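The arm hides the clamp here. The red and yellow cubes are still at (642,188) and (640,296). Next is the pin tool.

Request:
carry_out(series=[[[0,-0.05,0.037,-8,0,0,0],[0,-0.1,0.075,-16,0,0,0],[0,-0.15,0.113,-24,0,0,0],[0,-0.2,0.15,-32,0,0,0],[0,-0.2328,0.176,-35.3,0,0,0],[0,-0.2328,0.176,-35.3,0,0,0],[0,-0.2328,0.176,-35.3,0,0,0]]])

```text
time: 7.28
tool_pos: [0.3991, 0.3003, 0.2553]
tcp_rot: [-0.089, -0.701, -0.087, 0.703]
contact_force: [0.6, -0.6, -0.6]
gripper_width: 0.0458
```

```bash
python3 - <<'E'
from h import *
save("wrist","w3",scale=1.5); save("top","top3",crop=(80,100,380,260),scale=2.6)
s=bot.sense();print(s["tool_pos"])
print(rowto([.3986,.3012,.10],down(-75.7)))
E
```

```text
[0.39969262 0.29989909 0.25605294]
(array([ 0.1561, -0.0017,  0.0005]), array([-0.07,  0.08, -0.06]))
```

View pics/w3.png

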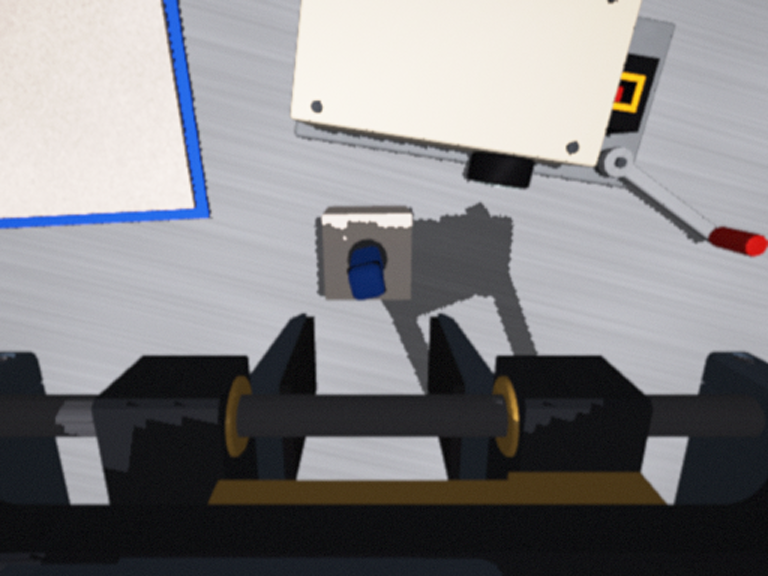

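View pics/top3.png

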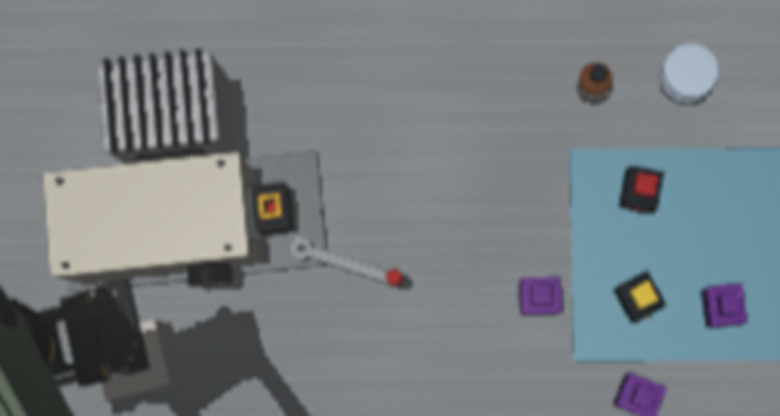

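The lever is swung clear in both views (knob at (755,244) in the wrist view). Handle top is at (367,282) and the well at (629,92).

```bash
python3 - <<'E'
from h import *
w=load('w1');a=load('w3');t=load('top3')
print(tri([(w,223/1.5,42/1.5),(a,368/1.5,281/1.5)]))
print(tri([(w,441/1.5,272/1.5),(a,629/1.5,92/1.5)]),atz(a,629/1.5,92/1.5,.06),atz(t,80+269/2.6,100+206/2.6,.06))
print(tri([(a,756/1.5,244/1.5),(t,80+396/2.6,100+277/2.6)]))
print([np.round(atz(a,u/1.5,v/1.5,.056),4) for u,v in((318,212),(412,209),(411,299),(318,298))])
E
```

```text
(array([0.39889754, 0.30099963, 0.13370016]), [np.float64(0.00015869408616084435), np.float64(0.00015869408616085175)])
(array([0.55734235, 0.15675921, 0.07482335]), [np.float64(0.0003563452128518564), np.float64(0.0003563452128518168)]) [0.56053626 0.14953037 0.06      ] [0.55782354 0.15607884 0.06      ]
(array([0.48055527, 0.01857242, 0.07118412]), [np.float64(0.0016001100383391214), np.float64(0.0016001100383390692)])
[array([0.4215, 0.347 , 0.056 ]), array([0.4417, 0.277 , 0.056 ]), array([0.3708, 0.2579, 0.056 ]), array([0.3529, 0.332 , 0.056 ])]
```

Request:
carry_out(series=[[[0.06,-0.001,0,0,0,0,0],[0.12,-0.001,0,0,0,0,0],[0.156,-0.001,0,0,0,0,0],[0.156,-0.001,0,0,0,0,0],[0.156,-0.001,0,0,0,0,0.9],[0.156,-0.001,0,0,0,0,0.9],[0.156,-0.001,0,0,0,0,0.9],[0.156,-0.001,0,0,0,0,0.9],[0.12,-0.001,0,0,0,0,0.9],[0.07,-0.001,0,0,0,0,0.9],[0.03,-0.001,0,0,0,0,0.9],[0.03,-0.001,0,0,0,0,0.9]]], newtons=50)

```text
time: 8.88
tool_pos: [0.4007, 0.3032, 0.2303]
tcp_rot: [0.087, 0.704, 0.089, -0.699]
contact_force: [-0.9, -1.0, -2.3]
gripper_width: 0.024
```

```bash
python3 - <<'E'
from h import *
s=bot.sense();print(s["tool_pos"],s["gripper_width"],s["contact_force"])
print(rowto([.5598,.153,.225],down(-84.6)))
E
```

```text
[0.40067743 0.30322619 0.2302697 ] 0.024035045306333266 [-0.91198588 -0.99734858 -2.25461202]
(array([ 0.0056,  0.185 , -0.1169]), array([ 8.93, -0.4 ,  0.19]))
```

Request:
carry_out(series=[[[0,0.06,-0.038,3,0,0,0.9],[0,0.12,-0.076,6,0,0,0.9],[0,0.186,-0.118,8.9,0,0,0.9],[0,0.186,-0.118,8.9,0,0,0.9],[0,0.186,-0.118,8.9,0,0,0.9],[0,0.186,-0.118,8.9,0,0,0.9]]])

```text
time: 9.62
tool_pos: [0.5585, 0.1513, 0.2256]
tcp_rot: [-0.034, -0.705, -0.033, 0.707]
contact_force: [-0.8, 0.3, -1.2]
gripper_width: 0.0239
```

```bash
python3 - <<'E'
from h import *
save("wrist","w4",crop=(100,60,400,285),scale=2.6)
s=bot.sense();print(s["tool_pos"],s["gripper_width"],s["contact_force"])
print(rowto([.5598,.153,.225],down(-84.6)))
E
```

```text
[0.55845025 0.15165389 0.22596801] 0.024190852872535844 [ 0.11203673 -0.37514714 -1.53059091]
(array([ 0.001 , -0.0012, -0.0015]), array([0.07, 0.13, 0.  ]))
```

View pics/w4.png

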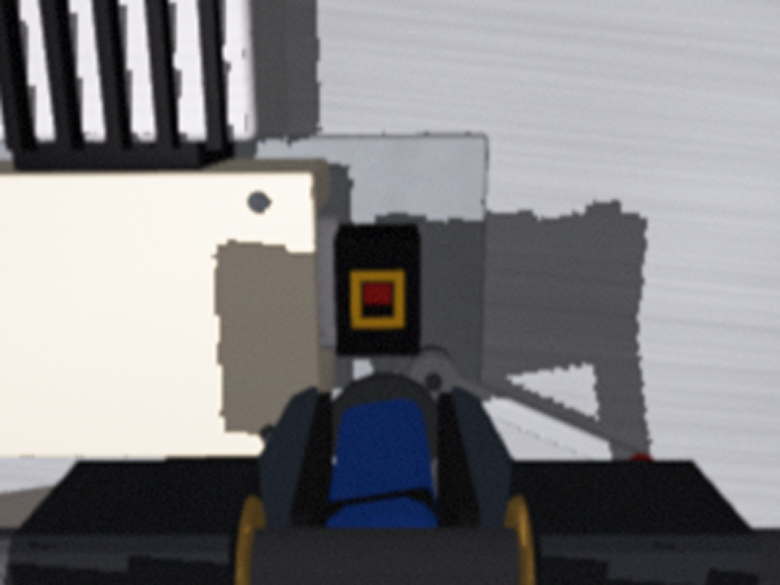

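The well centre shows at (378,299) and the collar arc top at (383,372). The handle is twisted slightly in the jaws but held.

```bash
python3 - <<'E'
from h import *
a=load('w4');w1=load('w1');w3=load('w3')
u,v=100+378/2.6,60+299/2.6
print("well",atz(a,u,v,.06),tri([(a,u,v),(w1,441/1.5,272/1.5)]),tri([(a,u,v),(w1,441/1.5,272/1.5),(w3,629/1.5,92/1.5)]))
print("release",atz(a,100+377/2.6,60+296/2.6,.044))
for n,x,y in(("blkFL",337,226),("blkFR",419,226),("blkBR",421,353),("blkBL",338,353)): print(n,atz(a,100+x/2.6,60+y/2.6,.06))
s=bot.sense();p=s["tool_pos"]
for z in (.188,.182):
  pts=np.array([proj(a,[p[0]+.016*np.cos(t),p[1]+.016*np.sin(t),z]) for t in np.arange(0,6.28,.1)]);pts=(pts-[100,60])*2.6
  i=pts[:,1].argmin();print("collar pred top",pts[i],pts[:,0].min(),pts[:,0].max())
  print(proj(a,[p[0],p[1],.13])*2.6-np.array([260,156]))
E
```

```text
well [0.55969518 0.15263965 0.06      ] (array([0.56004822, 0.15297072, 0.06067692]), [np.float64(0.00036797378204846224), np.float64(0.00036797378204843324)]) (array([0.55994822, 0.15272325, 0.06362944]), [np.float64(0.0006118836606794246), np.float64(0.0012931572920633768), np.float64(0.0013589313785385905)])
release [0.55711161 0.15293635 0.044     ]
blkFL [0.58856285 0.17207613 0.06      ]
blkFR [0.5917002  0.13882884 0.06      ]
blkBR [0.53783494 0.13219859 0.06      ]
blkBL [0.53451561 0.16744472 0.06      ]
collar pred top [377.9340352  361.26921364] 317.71630082882393 439.12010494868224
[379.35397262 352.5596713 ]
collar pred top [378.07005933 354.19957321] 319.4690141634015 437.6105864545162
[379.35397262 352.5596713 ]
```

Request:
carry_out(series=[[[0,-0.0014,-0.0032,0,0,0,0.9],[0.04,-0.0014,-0.0032,0,0,0,0.9],[0.055,-0.0014,-0.0032,0,0,0,0.9],[0.062,-0.0014,-0.0032,0,0,0,0.9],[0.062,-0.0014,-0.0032,0,0,0,0.9]]])

```text
time: 10.3
tool_pos: [0.5629, 0.1531, 0.1652]
tcp_rot: [0.034, 0.706, 0.034, -0.706]
contact_force: [0.3, -0.0, -1.6]
gripper_width: 0.0241
```

```bash
python3 - <<'E'
from h import *
save("wrist","w5",crop=(150,110,350,260),scale=3.9)
s=bot.sense();print(s["tool_pos"],s["gripper_width"],s["contact_force"])
E
```

```text
[0.56324798 0.15304136 0.16566458] 0.024216118666565405 [-0.70457275 -0.54525291 -1.14299507]
```

View pics/w5.png

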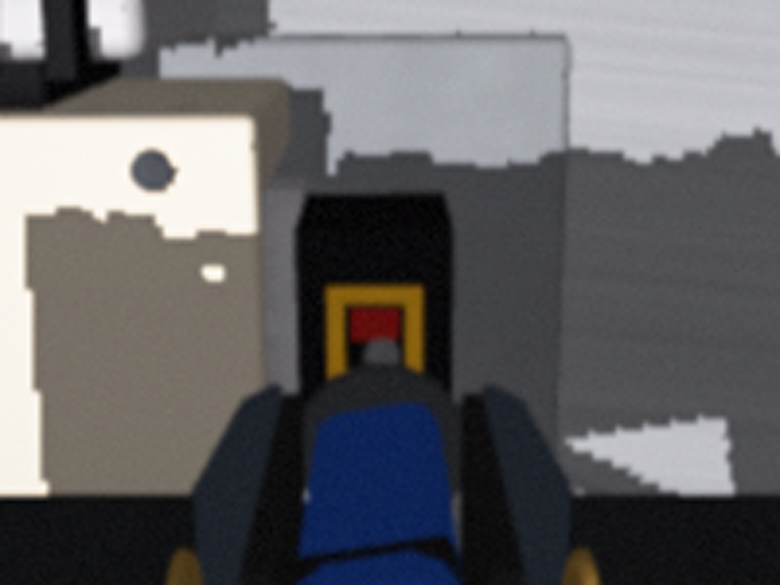

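```bash
python3 - <<'E'
from h import *
a=load('w5')
P=lambda x,y,z:atz(a,150+x/3.9,110+y/3.9,z)
s=bot.sense();print("tcp",s["tool_pos"])
for z in(.066,.07,.074): print("pin top edge",P(380,339,z),"L",P(361,357,z),"R",P(398,357,z))
print("inner top",P(375,305,.06),"outer top",P(375,285,.06),"L",P(345,325,.06),"R",P(404,325,.06),"oL",P(325,325,.06),"oR",P(425,325,.06),"floor top",P(375,305,.044),P(375,337,.044))
E
```

```text
tcp [0.56324798 0.15304136 0.16566458]
pin top edge [0.5609946  0.15190633 0.066     ] L [0.55632346 0.1557955  0.066     ] R [0.55711317 0.14743528 0.066     ]
pin top edge [0.56225841 0.15202818 0.07      ] L [0.55766028 0.15585656 0.07      ] R [0.55843764 0.14762702 0.07      ]
pin top edge [0.56352222 0.15215003 0.074     ] L [0.5589971  0.15591763 0.074     ] R [0.55976212 0.14781876 0.074     ]
inner top [0.5671328  0.15363594 0.06      ] outer top [0.57185994 0.15407789 0.06      ] L [0.56170901 0.16007256 0.06      ] R [0.56298815 0.14653583 0.06      ] oL [0.56127543 0.16466092 0.06      ] oR [0.56344347 0.14171729 0.06      ] floor top [0.56256836 0.15326536 0.044     ] [0.55444048 0.15250548 0.044     ]
```

The tip is at (380,357), about 1.8 mm in x and 1.5 mm in y short of the well centre. I correct and lower into the well.

Request:
carry_out(series=[[[0,-0.0013,-0.0019,0,0,0,0.9],[0.012,-0.0013,-0.0019,0,0,0,0.9],[0.018,-0.0013,-0.0019,0,0,0,0.9],[0.018,-0.0013,-0.0019,0,0,0,0.9],[0.018,-0.0013,-0.0019,0,0,0,0.9]]])

```text
time: 10.98
tool_pos: [0.5646, 0.1543, 0.1468]
tcp_rot: [0.033, 0.706, 0.033, -0.706]
contact_force: [0.9, -1.1, -1.4]
gripper_width: 0.0244
```

Request:
carry_out(series=[[[0.008,0,0,0,0,0,0.9],[0.014,0,0,0,0,0,0.9],[0.016,0,0,0,0,0,0.9],[0.016,0,0,0,0,0,0.9],[0.016,0,0,0,0,0,0.9]]])

```text
time: 11.6
tool_pos: [0.566, 0.1544, 0.135]
tcp_rot: [0.033, 0.708, 0.034, -0.704]
contact_force: [-2.7, -1.1, 19.3]
gripper_width: 0.024
```

Request:
carry_out(series=[[[-0.001,0.01,0,0,0,0,0.9],[-0.001,0.025,0,0,0,0,0.9],[-0.001,0.04,0,0,0,0,0.9],[-0.001,0.055,0,0,0,0,0.9],[-0.001,0.07,0,0,0,0,0.9],[-0.001,0.085,0,0,0,0,0.9]]])

```text
time: 12.35
tool_pos: [0.5743, 0.0702, 0.1351]
tcp_rot: [0.032, 0.708, 0.034, -0.704]
contact_force: [-0.8, 1.6, 15.5]
gripper_width: 0.0239
```

```bash
python3 - <<'E'
from h import *
s=bot.sense();print(s["tool_pos"],s["gripper_width"],s["contact_force"])
save("scene","s6");save("wrist","w6",crop=(150,60,400,248),scale=3)
E
```

```text
[0.57429718 0.07024099 0.13514476] 0.023929566618107346 [-0.7857433   1.59130339 15.47983292]
```

View pics/w6.png

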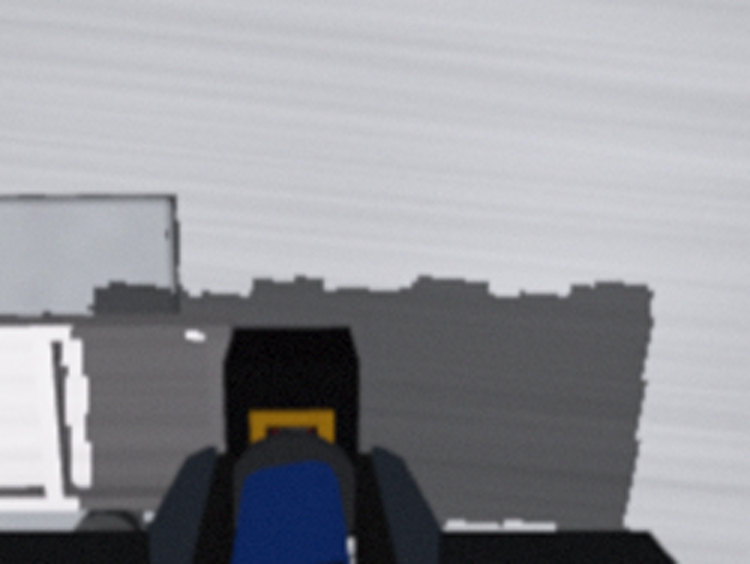

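The slide is coming out with the pin in the well (block at (290,390)). Continuing.

Request:
carry_out(series=[[[0,0.015,0,0,0,0,0.9],[0,0.03,0,0,0,0,0.9],[0,0.045,0,0,0,0,0.9],[0,0.06,0,0,0,0,0.9],[0,0.075,0,0,0,0,0.9],[0,0.086,0,0,0,0,0.9],[0,0.092,0,0,0,0,0.9],[0,0.094,0,0,0,0,0.9],[0,0.094,0,0,0,0,0.9]]])

```text
time: 13.58
tool_pos: [0.5838, -0.0227, 0.1351]
tcp_rot: [0.032, 0.709, 0.034, -0.704]
contact_force: [-0.6, 3.7, 14.2]
gripper_width: 0.0219
```

Request:
carry_out(series=[[[0,-0.002,0,0,0,0,0.9],[-0.03,-0.002,0,0,0,0,0.9],[-0.08,-0.002,0,0,0,0,0.9],[-0.1,-0.002,0,0,0,0,0.9],[-0.1,-0.002,0,0,0,0,0.9]]])

```text
time: 14.2
tool_pos: [0.5819, -0.022, 0.233]
tcp_rot: [0.034, 0.707, 0.033, -0.705]
contact_force: [0.4, -0.6, -1.5]
gripper_width: 0.0219
```

```bash
python3 - <<'E'
from h import *
s=bot.sense();print(s["tool_pos"],s["gripper_width"],s["contact_force"])
print(rowto([.4033,.302,.232],down(-84.6)))
save("wrist","w7",crop=(60,60,400,315),scale=2.3)
E
```

```text
[ 0.5818567  -0.02198673  0.23300794] 0.02188313360445657 [ 0.39163796 -0.59952043 -1.51713533]
(array([ 3.000e-04, -3.394e-01,  1.471e-01]), array([ 0.02, -0.18, -0.03]))
```

View pics/w7.png

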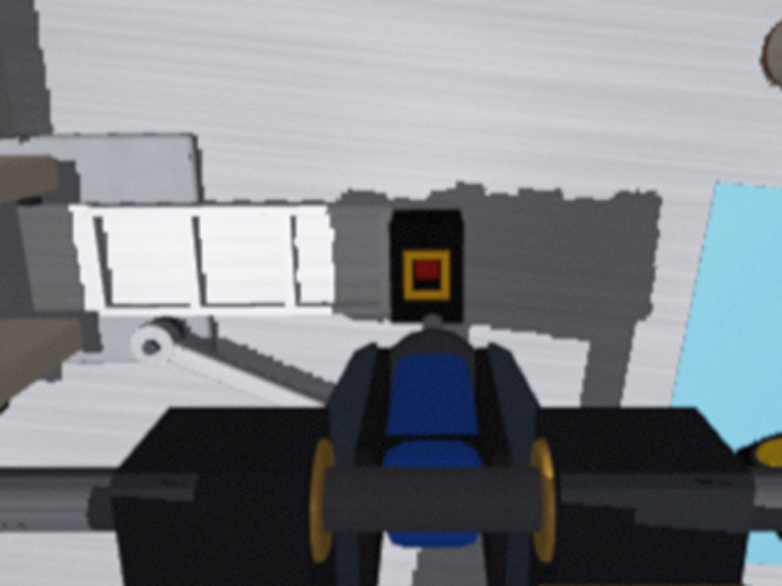

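The slide is out, with three pockets at about (150,255), (247,255) and (343,262) and the well at (427,275).

```bash
python3 - <<'E'
from h import *
a=load('w7')
P=lambda x,y,z:np.round(atz(a,60+x/2.3,60+y/2.3,z),4)
for z in(.13,.137,.144): print("tip top edge",P(433,313,z),P(423,324,z),P(443,324,z))
print("well",P(427,275,.06),"blk",P(391,211,.06),P(462,211,.06),P(463,321,.06),P(391,321,.06))
for n,x,y in(("c-left",97,255),("bc",196,255),("ab",294,255),("near c",150,306),("near b",247,306),("far c",150,207),("far b",247,206),("far L",75,205),("far R",332,206),("near L",105,306),("near R",333,313)): print(n,P(x,y,.03))
print(P(427,275,.06)-P(196,255,.03))
E
```

```text
tip top edge [ 0.5798 -0.0239  0.13  ] [ 0.575  -0.0205  0.13  ] [ 0.5757 -0.0282  0.13  ]
tip top edge [ 0.582  -0.0237  0.137 ] [ 0.5773 -0.0203  0.137 ] [ 0.578  -0.0279  0.137 ]
tip top edge [ 0.5842 -0.0235  0.144 ] [ 0.5796 -0.0202  0.144 ] [ 0.5803 -0.0276  0.144 ]
well [ 0.5771 -0.0215  0.06  ] blk [ 0.6066 -0.0017  0.06  ] [ 0.6098 -0.0351  0.06  ] [ 0.5554 -0.0414  0.06  ] [ 0.5521 -0.006   0.06  ]
c-left [0.5641 0.1514 0.03  ]
bc [0.569  0.0997 0.03  ]
ab [0.5738 0.0485 0.03  ]
near c [0.5386 0.1242 0.03  ]
near b [0.5434 0.0724 0.03  ]
far c [0.5921 0.1233 0.03  ]
far b [0.5973 0.0736 0.03  ]
far L [0.5896 0.1617 0.03  ]
far R [0.6015 0.03   0.03  ]
near L [0.5363 0.1482 0.03  ]
near R [0.5438 0.0263 0.03  ]
[ 0.0081 -0.1212  0.03  ]
```

Request:
carry_out(series=[[[0,-0.055,0.024,0,0,0,0.9],[0,-0.11,0.048,0,0,0,0.9],[0,-0.165,0.072,0,0,0,0.9],[0,-0.22,0.096,0,0,0,0.9],[0,-0.275,0.12,0,0,0,0.9],[0,-0.33,0.144,0,0,0,0.9],[0,-0.3395,0.1475,0,0,0,0.9],[0.055,-0.3395,0.1475,0,0,0,0.9],[0.055,-0.3395,0.1475,0,0,0,0.9],[0.055,-0.3395,0.1475,0,0,0,0.9]]])

```text
time: 15.5
tool_pos: [0.4032, 0.3018, 0.1774]
tcp_rot: [0.033, 0.707, 0.033, -0.706]
contact_force: [-0.4, 0.5, -0.2]
gripper_width: 0.022
```

```bash
python3 - <<'E'
from h import *
s=bot.sense();print(s["tool_pos"],s["gripper_width"],s["contact_force"])
save("wrist","w8",crop=(150,110,350,260),scale=3.9)
E
```

```text
[0.40318862 0.30178182 0.1774033 ] 0.022038250047263137 [-0.43324333  0.52932173 -0.16833751]
```

View pics/w8.png

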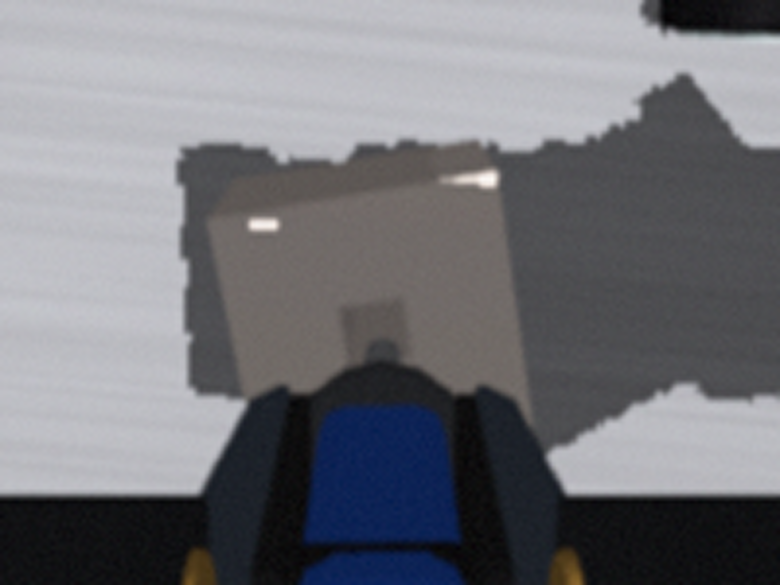

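```bash
python3 - <<'E'
from h import *
a=load('w8')
P=lambda x,y,z:atz(a,150+x/3.9,110+y/3.9,z)
A,B=P(341,308,.056),P(405,299,.056);d=(B-A)/np.linalg.norm(B-A)
n=np.array([d[1],-d[0],0]);n=n if n[0]<0 else -n
print(A,B,np.linalg.norm(B-A),"hole",(A+B)/2+n*.0075)
C,D=P(208,216,.056),P(497,184,.056);e=(D-C)/np.linalg.norm(D-C);n=np.array([e[1],-e[0],0]);n=n if n[0]<0 else -n
print(np.linalg.norm(D-C),"stand ctr",(C+D)/2+n*.035)
for z in(.078,.082,.086): print("tip",P(383,340,z)-[.004,0,0],(P(365,357,z)+P(401,357,z))/2)
E
```

```text
[0.40122547 0.3101339  0.056     ] [0.40493826 0.29482698 0.056     ] 0.01575075842547074 hole [0.39579321 0.30071253 0.056     ]
0.06911095048832586 stand ctr [0.39378748 0.30266074 0.056     ]
tip [0.39699383 0.29989814 0.078     ] [0.39696018 0.29951906 0.078     ]
tip [0.39826042 0.30002943 0.082     ] [0.39828976 0.29965628 0.082     ]
tip [0.39952701 0.30016073 0.086     ] [0.39961935 0.29979349 0.086     ]
```

Request:
carry_out(series=[[[0,-0.0012,0.0025,0,0,0,0.9],[0.02,-0.0012,0.0025,0,0,0,0.9],[0.045,-0.0012,0.0025,0,0,0,0.9],[0.065,-0.0012,0.0025,0,0,0,0.9],[0.076,-0.0012,0.0025,0,0,0,0.9],[0.076,-0.0012,0.0025,0,0,0,0.9],[0.076,-0.0012,0.0025,0,0,0,0.9]]])

```text
time: 16.42
tool_pos: [0.4005, 0.3035, 0.1021]
tcp_rot: [0.033, 0.707, 0.034, -0.706]
contact_force: [-1.0, -0.3, 4.2]
gripper_width: 0.0218
```

Request:
carry_out(series=[[[0,0,0,0,0,0,0.2],[0,0,0,0,0,0,0.1],[0,0,0,0,0,0,0],[-0.03,0,0,0,0,0,0],[-0.09,0,0,0,0,0,0],[-0.15,0,0,0,0,0,0],[-0.19,0,0,0,0,0,0],[-0.19,0,0,0,0,0,0]]])

```text
time: 17.42
tool_pos: [0.401, 0.304, 0.2942]
tcp_rot: [0.032, 0.709, 0.035, -0.704]
contact_force: [-0.8, -0.1, -0.2]
gripper_width: 0.0452
```

```bash
python3 - <<'E'
from h import *
save("wrist","w9",crop=(150,60,400,248),scale=3)
s=bot.sense();print(s["tool_pos"],s["gripper_width"]);print(rowto([.51,-.28,.30],down(5)))
E
```

```text
[0.39997585 0.30329921 0.29181387] 0.04577587908142941
(array([-0.0088,  0.5911, -0.0544]), array([-8.958e+01, -1.600e-01, -5.000e-02]))
```

Request:
carry_out(series=[[[0,0.06,-0.006,-9,0,0,-0.5],[0,0.12,-0.012,-18,0,0,-0.5],[0,0.18,-0.018,-27,0,0,-0.5],[0,0.24,-0.024,-36,0,0,-0.5],[0,0.3,-0.03,-45,0,0,-0.5],[0,0.36,-0.036,-54,0,0,-0.5],[0,0.42,-0.042,-63,0,0,-0.5],[0,0.48,-0.046,-72,0,0,-0.5],[0,0.54,-0.05,-81,0,0,-0.5],[0,0.59,-0.054,-89.6,0,0,-0.5],[0,0.59,-0.054,-89.6,0,0,-0.5],[0,0.59,-0.054,-89.6,0,0,-0.5]]])

```text
time: 18.98
tool_pos: [0.5085, -0.2789, 0.2889]
tcp_rot: [0.52, 0.478, 0.522, -0.478]
contact_force: [0.0, 1.1, 0.3]
gripper_width: 0.0683
```

```bash
python3 - <<'E'
from h import *
save("wrist","w10");save("top","top10")
s=bot.sense();print(s["tool_pos"],s["joint_positions"])
t=load('top10');w=load('w10')
# stand check + pin, stacked with cube view
im=np.zeros((600,800,3),np.uint8)
im[:330,:480]=cv2.resize(w["color"][:220,60:380,::-1],(480,330))
g=cv2.imread('pics/w9.png');im[330:570,:320]=cv2.resize(g,(320,240))
c=t["color"][90:260,90:380,::-1];im[330:600,330:790]=cv2.resize(c,(460,270))
cv2.imwrite('pics/m10.png',im)
E
```

```text
[ 0.50879525 -0.27771658  0.29009413] [-5.19744544e-01  2.97073159e-01  1.44135458e+00  4.86763201e-04
  1.40517476e+00 -6.08138466e-01]
```

View pics/m10.png

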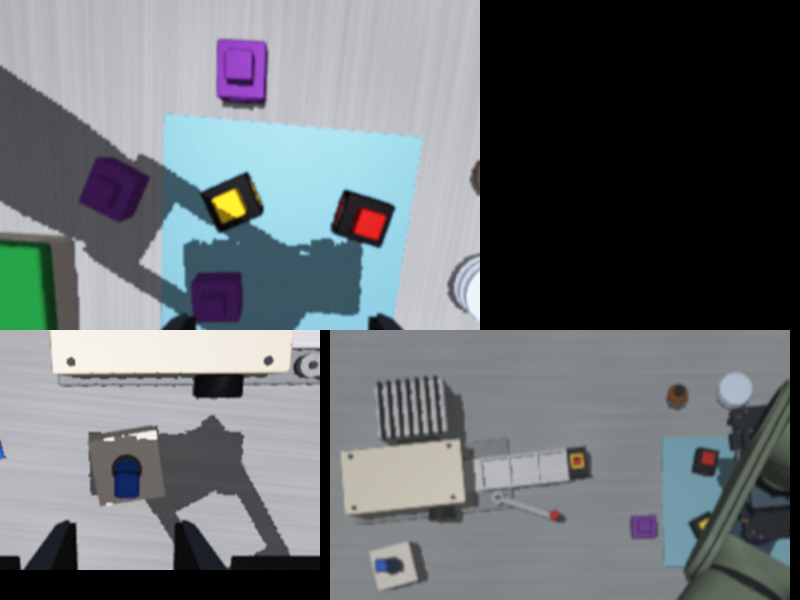

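The pin stands upright in its stand, and the slide is out with three pockets showing. The yellow cube (tab (228,205)) has its window facing right at (258,190); the red cube (tab (370,222)) has its window facing left at (339,207).

```bash
python3 - <<'E'
from h import *
w=load('w10');im=w["color"].astype(int)
r,g,b=im[...,0],im[...,1],im[...,2]
for n,m in(("yellow",(r>110)&(g>90)&(b<90)),("red",(r>110)&(g<70)&(b<70))):
    m=m.astype(np.uint8);k,l,st,ce=cv2.connectedComponentsWithStats(m)
    for i in range(1,k):
        if st[i,4]<15 or st[i,1]>230: continue
        c=cv2.minAreaRect(np.argwhere(l==i)[:,::-1].astype(np.float32));box=cv2.boxPoints(c)
        W=np.array([atz(w,u,v,.062) for u,v in box]);e=W[1]-W[0];f=W[2]-W[1]
        print(n,st[i],np.round(W.mean(0),4),np.linalg.norm(e),np.linalg.norm(f),np.degrees(np.arctan2(e[1],e[0]))%90, "ctr px",c[0])
# body dark region
dark=((r<45)&(g<45)&(b<45)).astype(np.uint8)
for n,(x0,y0,x1,y1) in(("yel",(190,110,240,160)),("red",(277,120,327,170))):
    sub=np.zeros_like(dark);sub[y0:y1,x0:x1]=((im.max(2)<60)|((r-b)>60))[y0:y1,x0:x1]
    k,l,st,ce=cv2.connectedComponentsWithStats(sub);i=1+st[1:,4].argmax()
    c=cv2.minAreaRect(np.argwhere(l==i)[:,::-1].astype(np.float32));box=cv2.boxPoints(c)
    W=np.array([atz(w,u,v,.035) for u,v in box]);e=W[1]-W[0];f=W[2]-W[1]
    print(n,"body",st[i],np.round(W.mean(0),4),np.linalg.norm(e),np.linalg.norm(f),np.degrees(np.arctan2(e[1],e[0]))%90)
E
```

```text
yellow [201 126  23  22 333] [ 0.4617 -0.248   0.062 ] 0.023004941535607462 0.02349280943938861 30.708966419351903 ctr px (212.70004272460938, 136.89999389648438)
red [391 104  19  27 148] [ 0.6874 -0.2047  0.062 ] 0.018759726992250005 0.03161825659128242 20.16641133506888 ctr px (398.3153991699219, 117.32308197021484)
red [296 139  21  21 317] [ 0.5802 -0.2531  0.062 ] 0.022814814775554207 0.02212779278592411 78.8662683649721 ctr px (306.1499938964844, 149.0500030517578)
yel body [194 116  41  38 944] [ 0.4616 -0.249   0.035 ] 0.04636400651130062 0.03814917631215524 27.882654901678684
red body [282 128  40  36 919] [ 0.5782 -0.2534  0.035 ] 0.039323813629045086 0.04607971652711514 78.14521590884873
```

```bash
python3 - <<'E'
from h import *
print(rowto([.4615,-.248,.12],down(29.5)))
E
```

```text
(array([ 0.1702, -0.0443, -0.0335]), array([-24.44,  -0.1 ,   0.06]))
```

Request:
carry_out(series=[[[0.06,-0.02,-0.015,-10,0,0,0],[0.12,-0.044,-0.0335,-20,0,0,0],[0.17,-0.0443,-0.0335,-24.4,0,0,0],[0.17,-0.0443,-0.0335,-24.4,0,0,0],[0.17,-0.0443,-0.0335,-24.4,0,0,0]]])

```text
time: 19.7
tool_pos: [0.4639, -0.2499, 0.123]
tcp_rot: [0.612, 0.357, 0.609, -0.357]
contact_force: [-0.1, 0.1, 1.4]
gripper_width: 0.0457
```

```bash
python3 - <<'E'
from h import *
r=save("wrist","w11",crop=(130,100,400,300),scale=2.9)
s=bot.sense();print(s["tool_pos"],rowto([.4615,-.248,.058],down(29.5)))
im=r["color"].astype(int);m=(im[...,0]>90)&(im[...,1]>75)&(im[...,2]<60);m[200:]=0
v,u=np.argwhere(m).T;print(u.min(),u.max(),v.min(),v.max(),atz(r,u.mean(),v.mean(),.062))
p=s["tool_pos"]
E
```

```text
[ 0.46430266 -0.25032032  0.12355695] (array([ 0.0655, -0.0015, -0.0037]), array([-0.08,  0.27, -0.16]))
231 259 183 199 [ 0.4559699 -0.2397584  0.062    ]
```

View pics/w11.png

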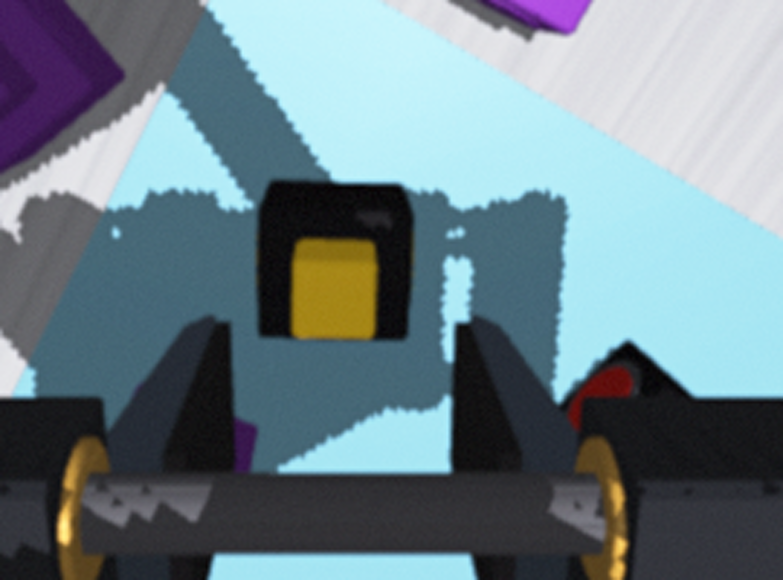

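```bash
python3 - <<'E'
from h import *
a=load('w11');s=bot.sense()
for x,y in((291,262),(378,262),(375,338),(292,338),(334,300)): print(np.round(atz(a,130+x/2.9,100+y/2.9,.062),4))
print(rowto(atz(a,130+334/2.9,100+300/2.9,.062)*[1,1,0]+[0,0,.058],down(30)))
E
```

```text
[ 0.4462 -0.2445  0.062 ]
[ 0.4657 -0.2336  0.062 ]
[ 0.4754 -0.252   0.062 ]
[ 0.4564 -0.2628  0.062 ]
[ 0.4608 -0.2481  0.062 ]
(array([ 0.0655, -0.0021, -0.0039]), array([-0.58,  0.27, -0.16]))
```

Consistent. The tab sits at (335,300), between the fingers at 230 and 455. Grasping.

Request:
carry_out(series=[[[0.03,-0.002,-0.0038,0,0,0,0],[0.055,-0.002,-0.0038,0,0,0,0],[0.0655,-0.002,-0.0038,0,0,0,0],[0.0655,-0.002,-0.0038,0,0,0,0],[0.0655,-0.002,-0.0038,0,0,0,0.9],[0.0655,-0.002,-0.0038,0,0,0,0.9],[0.0655,-0.002,-0.0038,0,0,0,0.9],[0.0655,-0.002,-0.0038,0,0,0,0.9],[0.03,-0.002,-0.0038,0,0,0,0.9],[-0.03,-0.002,-0.0038,0,0,0,0.9],[-0.06,-0.002,-0.0038,0,0,0,0.9],[-0.06,-0.002,-0.0038,0,0,0,0.9]]], newtons=30)

```text
time: 21.25
tool_pos: [0.4596, -0.248, 0.1829]
tcp_rot: [0.612, 0.357, 0.609, -0.357]
contact_force: [0.3, -1.0, -0.9]
gripper_width: 0.0218
```

```bash
python3 - <<'E'
from h import *
s=bot.sense();print(s["tool_pos"],s["gripper_width"],s["contact_force"])
print(rowto([.569,.0742,.18],down(5.4)))
save("wrist","w12")
E
```

```text
[ 0.45957258 -0.2480079   0.18294033] 0.021770669050767518 [ 0.31310222 -1.02306474 -0.93893274]
(array([ 0.0026,  0.2536, -0.2269]), array([24.02,  0.22, -0.2 ]))
```

Request:
carry_out(series=[[[0,0.044,-0.04,5,0,0,0.9],[0,0.088,-0.08,10,0,0,0.9],[0,0.132,-0.12,15,0,0,0.9],[0,0.176,-0.158,20,0,0,0.9],[0,0.22,-0.197,24,0,0,0.9],[0.0026,0.2536,-0.2269,24,0,0,0.9],[0.0026,0.2536,-0.2269,24,0,0,0.9],[0.0626,0.2536,-0.2269,24,0,0,0.9],[0.0626,0.2536,-0.2269,24,0,0,0.9],[0.0626,0.2536,-0.2269,24,0,0,0.9]]])

```text
time: 22.55
tool_pos: [0.5682, 0.0741, 0.1188]
tcp_rot: [0.523, 0.476, 0.523, -0.476]
contact_force: [-0.0, -0.0, -0.5]
gripper_width: 0.0217
```

```bash
python3 - <<'E'
from h import *
s=bot.sense();print(s["tool_pos"],s["gripper_width"],s["contact_force"])
print(rowto([.569,.0742,.12],down(5.4)))
save("wrist","w13",crop=(130,80,380,280),scale=3)
E
```

```text
[0.568221   0.07408092 0.11877404] 0.02171814709157937 [-0.00349533 -0.01183791 -0.54642236]
(array([-0.0012,  0.0008, -0.    ]), array([-0.03,  0.01, -0.  ]))
```

View pics/w13.png

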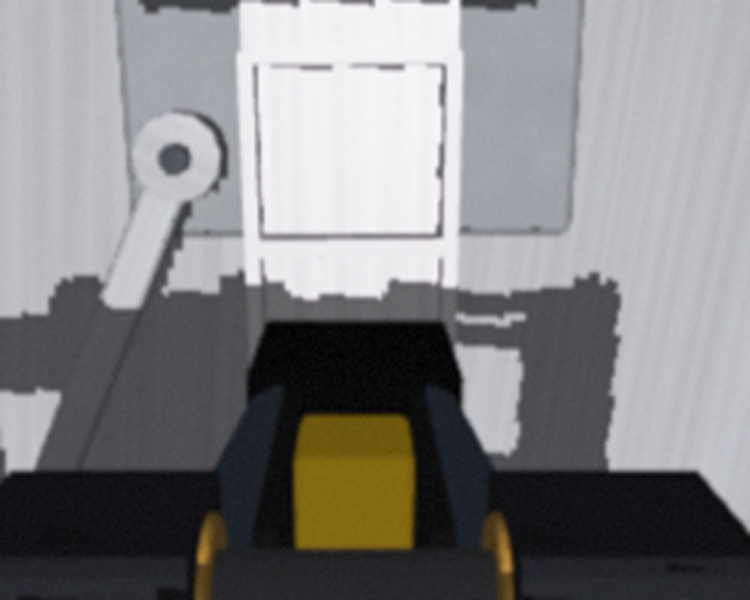

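```bash
python3 - <<'E'
from h import *
a=load('w13')
P=lambda x,y,z:atz(a,130+x/3,80+y/3,z)
u=np.array([-.0945,.9955,0])
for z in(.03,.02):
  c=[P(255,64,z),P(445,64,z),P(441,238,z),P(261,238,z)];m=np.mean(c,0)
  print(z,np.round(c,4).tolist(),"c",m,"b",m-.051*u,"a",m-.1025*u,"w",np.linalg.norm(c[1]-c[0]),np.linalg.norm(c[2]-c[3]),np.linalg.norm(c[1]-c[2]))
print("outer c",(P(238,55,.03)+P(462,55,.03))/2,(P(247,238,.03)+P(458,238,.03))/2)
zb=.0605;e=(P(266,322,zb)+P(443,322,zb))/2
print("cube back edge",P(266,322,zb),P(443,322,zb),"ctr",e-.02*u)
print("body top",(P(249,375,zb+.04)+P(462,375,zb+.04))/2, "tab",(P(294,457,.1225)+P(414,457,.1225))/2-.011*u)
print("tcp",bot.sense()["tool_pos"])
E
```

```text
0.03 [[0.5362, 0.1487, 0.03], [0.5851, 0.1533, 0.03], [0.5895, 0.108, 0.03], [0.5407, 0.1035, 0.03]] c [0.56288013 0.1283801  0.03      ] b [0.56769963 0.0776096  0.03      ] a [0.57256638 0.02634135 0.03      ] w 0.04904570097242228 0.048971632577354436 0.04548815426723712
0.02 [[0.5352, 0.1486, 0.02], [0.586, 0.1534, 0.02], [0.5906, 0.1062, 0.02], [0.5399, 0.1015, 0.02]] c [0.56294416 0.12742568 0.02      ] b [0.56776366 0.07665518 0.02      ] a [0.57263041 0.02538693 0.02      ] w 0.051043753362795895 0.05096666752622173 0.04734127724367171
outer c [0.56044045 0.15323118 0.03      ] [0.5655207  0.10578399 0.03      ]
cube back edge [0.54586487 0.08881091 0.0605    ] [0.5889766  0.09284415 0.0605    ] ctr [0.56931074 0.07091753 0.0605    ]
body top [0.56753037 0.09108073 0.1005    ] tab [0.56899809 0.07203458 0.1225    ]
tcp [0.56895863 0.07424147 0.11970003]
```

The pocket's inner corners are at (255,64) to (441,238), and the cube's back edge at y=322. The cube needs about +5 mm in y and −1 mm in x.

Request:
carry_out(series=[[[0,-0.0005,-0.005,0,0,0,0.9],[0.02,-0.0005,-0.005,0,0,0,0.9],[0.03,-0.0005,-0.005,0,0,0,0.9],[0.037,-0.0005,-0.005,0,0,0,0.9],[0.041,-0.0005,-0.005,0,0,0,0.9],[0.041,-0.0005,-0.005,0,0,0,0.9]]])

```text
time: 23.35
tool_pos: [0.5671, 0.0797, 0.0773]
tcp_rot: [0.523, 0.476, 0.523, -0.476]
contact_force: [0.8, -0.1, -0.5]
gripper_width: 0.0219
```

Request:
carry_out(series=[[[0.002,0,0,0,0,0,0.9],[0.004,0,0,0,0,0,0.9],[0.004,0,0,0,0,0,0.9]]])

```text
time: 23.72
tool_pos: [0.5677, 0.0798, 0.0757]
tcp_rot: [0.524, 0.476, 0.522, -0.475]
contact_force: [-1.2, -0.4, 12.7]
gripper_width: 0.0219
```

Request:
carry_out(series=[[[-0.003,0,0,0,0,0,0.9],[-0.003,0,0,0,0,0,0.3],[-0.003,0,0,0,0,0,0.1],[-0.003,0,0,0,0,0,0],[-0.003,0,0,0,0,0,0],[-0.05,0,0,0,0,0,0],[-0.11,0,0,0,0,0,0],[-0.17,0,0,0,0,0,0],[-0.2,0,0,0,0,0,0],[-0.2,0,0,0,0,0,0]]])

```text
time: 24.98
tool_pos: [0.5682, 0.0799, 0.2759]
tcp_rot: [0.525, 0.477, 0.522, -0.474]
contact_force: [0.4, 0.5, -0.4]
gripper_width: 0.0457
```

```bash
cat >> h.py <<'E'
def blob(r,col,z):
    im=r["color"].astype(int);R_,G,B=im[...,0],im[...,1],im[...,2]
    m={"yellow":(R_>100)&(G>80)&(B<80)&(R_<1.6*G),"red":(R_>100)&(G<70)&(B<70)}[col].astype(np.uint8)
    k,l,st,ce=cv2.connectedComponentsWithStats(m);out=[]
    for i in range(1,k):
        if st[i,4]<40: continue
        c=cv2.minAreaRect(np.argwhere(l==i)[:,::-1].astype(np.float32));W=np.array([atz(r,*p,z) for p in cv2.boxPoints(c)]);e=W[1]-W[0]
        out.append((st[i].tolist(),np.round(W.mean(0),4),round(np.linalg.norm(e),4),round(np.linalg.norm(W[2]-W[1]),4),round(np.degrees(np.arctan2(e[1],e[0]))%90,1)))
    return out
E
python3 - <<'E'
from h import *
r=save("wrist","w14",crop=(100,60,400,285),scale=2.6);print(*blob(r,"yellow",.082),sep="\n")
t=save("top","top14");print(*blob(t,"red",.062),*blob(t,"yellow",.082),sep="\n")
s=bot.sense();print(s["tool_pos"],rowto([.575,-.22,.26],down(-11.5)))
E
```

```text
([237, 159, 19, 20, 356], array([0.5677, 0.081 , 0.082 ]), np.float64(0.021), np.float64(0.0228), np.float64(5.3))
([238, 234, 17, 14, 68], array([ 0.5763, -0.0113,  0.082 ]), np.float64(0.02), np.float64(0.018), np.float64(5.2))
([152, 256, 6, 22, 65], array([ 0.461 , -0.0588,  0.082 ]), np.float64(0.0312), np.float64(0.005), np.float64(82.1))
([324, 166, 9, 9, 63], array([ 0.5791, -0.2495,  0.062 ]), np.float64(0.0223), np.float64(0.022), np.float64(77.5))
([474, 266, 26, 26, 560], array([ 0.276 , -0.6767,  0.062 ]), np.float64(0.0688), np.float64(0.0676), np.float64(89.5))
([387, 69, 81, 41, 700], array([ 0.8055, -0.5322,  0.082 ]), np.float64(0.2197), np.float64(0.0869), np.float64(8.8))
[0.56635806 0.07966798 0.27204992] (array([ 0.0121, -0.0197,  0.2991]), array([16.92,  0.02,  0.1 ]))
```

Request:
carry_out(series=[[[0.01,-0.003,0.06,4,0,0,0],[0.01,-0.006,0.12,8,0,0,0],[0.01,-0.01,0.18,12,0,0,0],[0.01,-0.013,0.24,16,0,0,0],[0.01,-0.017,0.3,16.9,0,0,0],[0.02,-0.0177,0.3315,16.9,0,0,0],[0.08,-0.0177,0.3315,16.9,0,0,0],[0.135,-0.0177,0.3315,16.9,0,0,0],[0.135,-0.0177,0.3315,16.9,0,0,0],[0.135,-0.0177,0.3315,16.9,0,0,0]]])

```text
time: 26.32
tool_pos: [0.5815, -0.2522, 0.1391]
tcp_rot: [0.448, 0.548, 0.447, -0.547]
contact_force: [-0.2, -1.0, 0.7]
gripper_width: 0.0453
```

```bash
python3 - <<'E'
from h import *
r=save("wrist","w15",crop=(130,100,400,300),scale=2.9);B=blob(r,"red",.062);print(*B,sep="\n")
s=bot.sense();print(s["tool_pos"],s["gripper_width"])
for b in B: print(rowto([b[1][0],b[1][1],.058],down(-11.5)))
# tab top face: brighter pixels only
im=r["color"].astype(int);print([(v,im[v,245].tolist()) for v in range(170,225,4)])
E
```

```text
([359, 87, 23, 44, 177], array([ 0.6851, -0.2001,  0.062 ]), np.float64(0.0151), np.float64(0.0316), np.float64(82.4))
([234, 189, 25, 25, 587], array([ 0.5809, -0.2521,  0.062 ]), np.float64(0.0192), np.float64(0.0205), np.float64(78.5))
[ 0.58207544 -0.25239876  0.14031119] 0.04587956142994408
(array([ 0.0826,  0.0903, -0.0718]), array([ 0.04,  0.05, -0.21]))
(array([ 0.0823, -0.0015, -0.0001]), array([ 0.04,  0.05, -0.21]))
[(170, [12, 11, 12]), (174, [30, 29, 33]), (178, [23, 20, 24]), (182, [36, 12, 12]), (186, [92, 13, 11]), (190, [103, 13, 11]), (194, [112, 14, 11]), (198, [109, 13, 15]), (202, [111, 17, 14]), (206, [112, 14, 13]), (210, [110, 16, 15]), (214, [82, 28, 33]), (218, [64, 97, 110]), (222, [67, 97, 112])]
```

Request:
carry_out(series=[[[0.04,-0.001,0,0,0,0,0],[0.07,-0.001,0,0,0,0,0],[0.082,-0.001,0,0,0,0,0],[0.082,-0.001,0,0,0,0,0],[0.082,-0.001,0,0,0,0,0.9],[0.082,-0.001,0,0,0,0,0.9],[0.082,-0.001,0,0,0,0,0.9],[0.082,-0.001,0,0,0,0,0.9],[0.05,-0.001,0,0,0,0,0.9],[0,-0.001,0,0,0,0,0.9],[-0.04,-0.001,0,0,0,0,0.9],[-0.04,-0.001,0,0,0,0,0.9]]])

```text
time: 27.88
tool_pos: [0.5814, -0.2525, 0.1816]
tcp_rot: [0.45, 0.549, 0.445, -0.546]
contact_force: [0.4, -0.0, -1.6]
gripper_width: 0.0219
```

```bash
python3 - <<'E'
from h import *
s=bot.sense();print(s["tool_pos"],s["gripper_width"],s["contact_force"])
print(rowto([.5726,.027,.18],down(5.4)))
E
```

```text
[ 0.58138825 -0.25249708  0.1816346 ] 0.021858394929838525 [ 3.71445116e-01 -1.43486098e-03 -1.56770082e+00]
(array([ 0.0007, -0.0642, -0.2722]), array([-16.88,   0.16,  -0.39]))
```

Request:
carry_out(series=[[[0,-0.012,-0.05,-4,0,0,0.9],[0,-0.024,-0.1,-8,0,0,0.9],[0,-0.036,-0.15,-12,0,0,0.9],[0,-0.048,-0.2,-16,0,0,0.9],[0,-0.06,-0.25,-16.9,0,0,0.9],[0,-0.0642,-0.2722,-16.9,0,0,0.9],[0,-0.0642,-0.2722,-16.9,0,0,0.9],[0.05,-0.0642,-0.2722,-16.9,0,0,0.9],[0.05,-0.0642,-0.2722,-16.9,0,0,0.9],[0.05,-0.0642,-0.2722,-16.9,0,0,0.9]]])

```text
time: 29.12
tool_pos: [0.5714, 0.027, 0.1287]
tcp_rot: [0.523, 0.476, 0.523, -0.476]
contact_force: [0.2, 0.3, -2.0]
gripper_width: 0.0215
```

```bash
python3 - <<'E'
from h import *
r=save("wrist","w16",crop=(130,80,380,280),scale=3)
s=bot.sense();print(s["tool_pos"],s["contact_force"]);Y=blob(r,"yellow",.082);print(*Y,sep="\n")
im=r["color"].astype(int)
# red tab in hand & dark cube back edge
rm=(im[...,0]>80)&(im[...,1]<50)&(im[...,2]<50);v,u=np.argwhere(rm[150:280,200:300]).T;print("red",u.min()+200,u.max()+200,v.min()+150,v.max()+150)
for col in(225,235,245,255,265): print(col,[int(x) for x in im[165:240:3,col].max(1)])
E
```

```text
[0.57195892 0.02715043 0.12948253] [ 0.81221694  0.2260619  -1.10903069]
([233, 123, 34, 36, 1172], array([0.5682, 0.0791, 0.082 ]), np.float64(0.0216), np.float64(0.0232), np.float64(5.3))
red 229 267 219 262
225 [241, 241, 213, 123, 108, 108, 110, 64, 5, 10, 7, 10, 9, 10, 15, 16, 18, 16, 18, 11, 17, 17, 15, 17, 14]
235 [242, 240, 240, 241, 142, 107, 107, 66, 8, 7, 13, 12, 9, 10, 14, 10, 9, 18, 81, 81, 82, 84, 92, 100, 102]
245 [244, 239, 238, 238, 209, 105, 107, 66, 9, 5, 9, 8, 10, 11, 11, 9, 11, 18, 81, 82, 83, 83, 92, 102, 102]
255 [244, 242, 241, 243, 142, 107, 109, 64, 12, 9, 7, 13, 10, 14, 13, 8, 13, 15, 84, 84, 86, 84, 92, 101, 100]
265 [244, 243, 241, 114, 109, 111, 110, 65, 6, 13, 12, 9, 8, 11, 14, 14, 14, 7, 45, 78, 79, 86, 91, 102, 98]
```

```bash
python3 - <<'E'
from h import *
r=load('w16');u=np.array([-.0945,.9955,0]);x=np.array([.9955,.0945,0])
c=atz(r,248,187,.0707)-.02*u
t=(atz(r,229,228,.0707+.062)+atz(r,267,228,.0707+.062))/2
im=r["color"].astype(int)
m=((im[...,0]>100)&(im[...,1]>80)&(im[...,2]<80)&(im[...,0]<1.6*im[...,1]));v,uu=np.argwhere(m).T
s=m&True
print("yellow col profile",[(k,im[k,250].tolist()) for k in range(118,166,3)])
print("red ctr by edge",c,"red tab front",t)
k=[i for i in range(118,166)]
y=atz(r,250,158,.082)
print(bot.sense()["tool_pos"], y+.011*u, y)
E
```

```text
yellow col profile [(118, [43, 42, 44]), (121, [51, 48, 47]), (124, [166, 132, 18]), (127, [254, 243, 47]), (130, [254, 247, 56]), (133, [254, 247, 55]), (136, [254, 247, 52]), (139, [254, 247, 51]), (142, [254, 246, 45]), (145, [254, 246, 52]), (148, [254, 246, 46]), (151, [254, 245, 49]), (154, [254, 245, 45]), (157, [215, 176, 31]), (160, [27, 26, 31]), (163, [86, 83, 88])]
red ctr by edge [0.57240268 0.02413988 0.0707    ] red tab front [0.57093202 0.03854908 0.1327    ]
[0.57195892 0.02715043 0.12948253] [0.56859784 0.07859598 0.082     ] [0.56963734 0.06764548 0.082     ]
```

Request:
carry_out(series=[[[0,0,-0.002,0,0,0,0.9],[0.015,0,-0.002,0,0,0,0.9],[0.025,0,-0.002,0,0,0,0.9],[0.035,0,-0.002,0,0,0,0.9],[0.043,0,-0.002,0,0,0,0.9],[0.049,0,-0.002,0,0,0,0.9],[0.052,0,-0.002,0,0,0,0.9],[0.052,0,-0.002,0,0,0,0.9]]])

```text
time: 30.18
tool_pos: [0.5706, 0.0298, 0.0772]
tcp_rot: [0.523, 0.476, 0.523, -0.476]
contact_force: [-2.4, 0.3, 4.9]
gripper_width: 0.0221
```

Request:
carry_out(series=[[[0.002,0,0,0,0,0,0.9],[0.003,0,0,0,0,0,0.9],[0.003,0,0,0,0,0,0.9]]])

```text
time: 30.55
tool_pos: [0.5706, 0.0298, 0.077]
tcp_rot: [0.523, 0.476, 0.523, -0.476]
contact_force: [-8.4, 0.1, 21.2]
gripper_width: 0.0221
```

Request:
carry_out(series=[[[-0.003,0,0,0,0,0,0.9],[-0.003,0,0,0,0,0,0.3],[-0.003,0,0,0,0,0,0.1],[-0.003,0,0,0,0,0,0],[-0.003,0,0,0,0,0,0],[-0.05,0,0,0,0,0,0],[-0.11,0,0,0,0,0,0],[-0.17,0,0,0,0,0,0],[-0.2,0,0,0,0,0,0],[-0.2,0,0,0,0,0,0]]])

```text
time: 31.8
tool_pos: [0.572, 0.0298, 0.2758]
tcp_rot: [0.525, 0.477, 0.522, -0.474]
contact_force: [0.2, 0.9, -0.1]
gripper_width: 0.0456
```

```bash
python3 - <<'E'
from h import *
r=save("wrist","w17",crop=(130,60,380,260),scale=3);
for c in("yellow","red"): print(*blob(r,c,.082),sep="\n")
s=bot.sense();print(s["tool_pos"],s["gripper_width"])
E
```

```text
([237, 116, 21, 22, 438], array([0.5681, 0.0792, 0.082 ]), np.float64(0.0224), np.float64(0.0233), np.float64(5.4))
([238, 197, 18, 16, 125], array([ 0.5762, -0.0137,  0.082 ]), np.float64(0.0205), np.float64(0.0193), np.float64(5.3))
([338, 255, 5, 19, 48], array([ 0.7046, -0.0835,  0.082 ]), np.float64(0.0035), np.float64(0.0266), np.float64(15.9))
([165, 159, 11, 13, 71], array([0.4826, 0.0268, 0.082 ]), np.float64(0.0116), np.float64(0.0143), np.float64(5.3))
([237, 160, 19, 16, 196], array([0.5714, 0.032 , 0.082 ]), np.float64(0.021), np.float64(0.018), np.float64(5.3))
[0.5708485  0.02978581 0.27348964] 0.04547055767304408
```

View pics/w17.png

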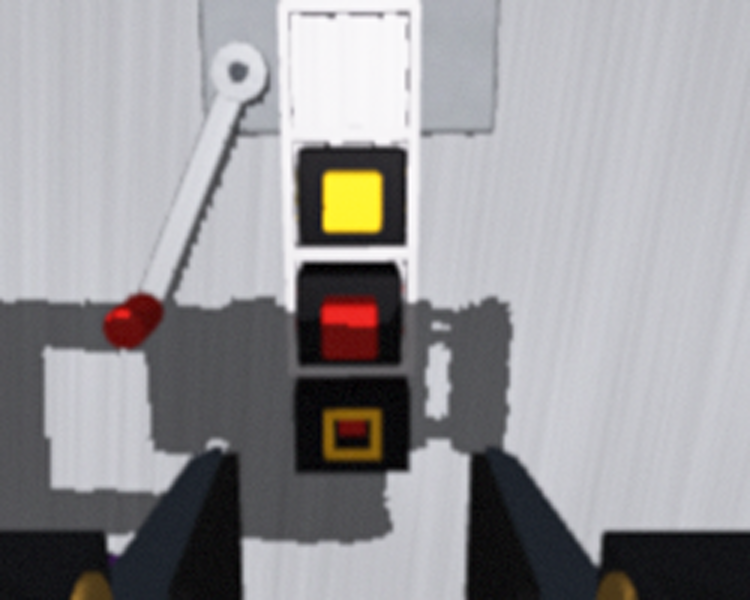

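Yellow at (352,200) and red at (350,315) both sit upright in pockets b and a. Next I push the slide home with closed fingers on the front face.

```bash
python3 - <<'E'
from h import *
print(rowto([.583,-.085,.27],down(5.4)),rowto([.583,-.085,.051],down(5.4)))
E
```

```text
(array([0.0035, 0.0012, 0.1154]), array([ 0.02,  0.01, -0.07])) (array([0.2225, 0.001 , 0.1154]), array([ 0.02,  0.01, -0.07]))
```

Request:
carry_out(series=[[[0,0.001,0.06,0,0,0,1],[0.0035,0.001,0.1154,0,0,0,1],[0.0035,0.001,0.1154,0,0,0,1],[0.06,0.001,0.1154,0,0,0,1],[0.12,0.001,0.1154,0,0,0,1],[0.18,0.001,0.1154,0,0,0,1],[0.2225,0.001,0.1154,0,0,0,1],[0.2225,0.001,0.1154,0,0,0,1],[0.2225,0.001,0.1154,0,0,0,1],[0.2225,0.001,0.1,0,0,0,1],[0.2225,0.001,0.09,0,0,0,1],[0.2225,0.001,0.08,0,0,0,1]]])

```text
time: 33.35
tool_pos: [0.5799, -0.0492, 0.0519]
tcp_rot: [0.524, 0.476, 0.522, -0.475]
contact_force: [0.0, -2.3, 2.0]
gripper_width: 0.0005
```

```bash
python3 - <<'E'
from h import *
s=bot.sense();print(s["tool_pos"],s["gripper_width"],s["contact_force"])
print(rowto([.5645,.119,.051],down(5.4)))
E
```

```text
[ 0.57988355 -0.04919446  0.05190822] 0.00045856577127888817 [ 0.01777414 -2.34030489  1.95199295]
(array([ 0.0007,  0.0008, -0.1689]), array([ 0.09,  0.08, -0.13]))
```

Request:
carry_out(series=[[[0,0,-0.013,0,0,0,1],[0,0,-0.026,0,0,0,1],[0,0,-0.039,0,0,0,1],[0,0,-0.052,0,0,0,1],[0,0,-0.065,0,0,0,1],[0,0,-0.078,0,0,0,1],[0,0,-0.091,0,0,0,1],[0,0,-0.104,0,0,0,1],[0,0,-0.117,0,0,0,1],[0,0,-0.13,0,0,0,1],[0,0,-0.143,0,0,0,1],[0,0,-0.155,0,0,0,1]]])

```text
time: 34.85
tool_pos: [0.5641, 0.1055, 0.0505]
tcp_rot: [0.523, 0.475, 0.523, -0.476]
contact_force: [0.3, -5.4, 3.5]
gripper_width: 0.0003
```

Request:
carry_out(series=[[[0,0,-0.005,0,0,0,1],[0,0,-0.01,0,0,0,1],[0,0,-0.014,0,0,0,1],[0,0,-0.016,0,0,0,1],[0,0,-0.016,0,0,0,1]]])

```text
time: 35.48
tool_pos: [0.5632, 0.1192, 0.0506]
tcp_rot: [0.524, 0.475, 0.523, -0.476]
contact_force: [0.8, -8.9, 1.0]
gripper_width: 0.0004
```

Request:
carry_out(series=[[[0,0,-0.003,0,0,0,1],[0,0,-0.006,0,0,0,1],[0,0,-0.006,0,0,0,1]]])

```text
time: 35.85
tool_pos: [0.5632, 0.1194, 0.0508]
tcp_rot: [0.528, 0.471, 0.521, -0.478]
contact_force: [4.5, -28.3, 3.6]
gripper_width: 0.0001
```

Request:
carry_out(series=[[[0,0,0.01,0,0,0,1],[0,0,0.04,0,0,0,1],[0,0,0.06,0,0,0,1],[-0.06,0,0.06,0,0,0,0.5],[-0.12,0,0.06,0,0,0,0.2],[-0.18,0,0.06,0,0,0,0.2],[-0.21,0,0.06,0,0,0,0.2],[-0.21,0,0.06,0,0,0,0.2]]])

```text
time: 36.85
tool_pos: [0.5695, 0.0674, 0.2634]
tcp_rot: [0.524, 0.478, 0.522, -0.474]
contact_force: [-0.0, -0.5, 0.1]
gripper_width: 0.0365
```

```bash
python3 - <<'E'
from h import *
r=save("wrist","w18",crop=(130,60,380,260),scale=3)
for c,z in(("yellow",.06),("red",.074)): print(*blob(r,c,z),sep="\n")
s=bot.sense();print(s["tool_pos"],s["gripper_width"])
print(rowto([.4806,.0186,.26],down(-110)))
E
```

```text
([234, 82, 23, 23, 381], array([0.5601, 0.153 , 0.06  ]), np.float64(0.0246), np.float64(0.0237), np.float64(5.4))
([322, 255, 7, 29, 101], array([ 0.6873, -0.0602,  0.06  ]), np.float64(0.0059), np.float64(0.0432), np.float64(14.3))
([169, 257, 5, 18, 48], array([ 0.4826, -0.0735,  0.06  ]), np.float64(0.0262), np.float64(0.0043), np.float64(83.0))
([239, 88, 13, 11, 126], array([0.5602, 0.1528, 0.074 ]), np.float64(0.013), np.float64(0.0103), np.float64(5.4))
[0.56835863 0.06718126 0.2610309 ] 0.03699927555276534
(array([ 0.0009, -0.092 ,  0.0401]), array([ 1.1543e+02, -1.1000e-01, -1.0000e-02]))
```

The well is back at (0.560, 0.153), the same as at the start, so the slide is home. Now the clamp.

Request:
carry_out(series=[[[0,-0.009,0.004,10.5,0,0,0.2],[0,-0.018,0.008,21,0,0,0.2],[0,-0.027,0.012,31.5,0,0,0.2],[0,-0.036,0.016,42,0,0,0.2],[0,-0.045,0.02,52.5,0,0,0.2],[0,-0.054,0.024,63,0,0,0.2],[0,-0.063,0.028,73.5,0,0,0.2],[0,-0.072,0.032,84,0,0,0.2],[0,-0.081,0.036,94.5,0,0,0.2],[0,-0.09,0.04,105,0,0,0.2],[0,-0.092,0.04,115.4,0,0,0.2],[0,-0.092,0.04,115.4,0,0,0.2]]])

```text
time: 38.4
tool_pos: [0.4794, 0.0184, 0.2587]
tcp_rot: [0.122, -0.695, 0.122, 0.698]
contact_force: [0.1, 1.0, 0.7]
gripper_width: 0.0362
```

Request:
carry_out(series=[[[0.06,0,0,0,0,0,0.2],[0.11,0,0,0,0,0,0.2],[0.11,0,0,0,0,0,0.2],[0.11,0,0,0,0,0,0.2]]])

```text
time: 38.9
tool_pos: [0.4816, 0.0183, 0.1518]
tcp_rot: [-0.122, 0.697, -0.122, -0.696]
contact_force: [-0.5, 0.3, 0.0]
gripper_width: 0.0365
```

```bash
python3 - <<'E'
from h import *
r=save("wrist","w19")
print(*blob(r,"red",.074),sep="\n")
s=bot.sense();print(s["tool_pos"],s["gripper_width"],rowto([.4806,.0186,.057],down(-109.5)))
im=r["color"].astype(int)
m=(im[...,0]>70)&(im[...,1]<40)&(im[...,2]<40);v,u=np.argwhere(m[:,150:350]).T;print(u.min()+150,u.max()+150,v.min(),v.max())
print("fingers row",[int(x) for x in im[205,190:310:4].max(1)])
E
```

```text
([236, 193, 20, 19, 289], array([0.4828, 0.0189, 0.074 ]), np.float64(0.0153), np.float64(0.0154), np.float64(70.1))
[0.48208136 0.01831228 0.15250546] 0.03632254827276902 (array([0.0955, 0.0004, 0.0018]), array([-0.42, -0.2 ,  0.07]))
236 255 182 211
fingers row [221, 94, 99, 98, 98, 96, 96, 188, 170, 164, 210, 98, 113, 112, 113, 114, 112, 101, 100, 100, 101, 102, 101, 97, 98, 100, 102, 99, 99, 100]
```

Request:
carry_out(series=[[[0.05,0,0.001,0,0,0,0.2],[0.0955,0,0.001,0,0,0,0.2],[0.0955,0,0.001,0,0,0,0.2],[0.0955,0,0.001,0,0,0,0.9],[0.0955,0,0.001,0,0,0,0.9],[0.0955,0,0.001,0,0,0,0.9],[0.0955,0,0.001,0,0,0,0.9]]], newtons=6)

```text
time: 39.83
tool_pos: [0.4821, 0.0198, 0.0575]
tcp_rot: [-0.124, 0.699, -0.122, -0.694]
contact_force: [0.7, 5.1, 2.0]
gripper_width: 0.0173
```

Request:
carry_out(series=[[[0,-0.0015,-0.018,-9.5,0,0,0.9],[0,-0.006,-0.0356,-19,0,0,0.9],[0,-0.0132,-0.0521,-28.5,0,0,0.9],[0,-0.0232,-0.0672,-38,0,0,0.9],[0,-0.0354,-0.0805,-47.5,0,0,0.9],[0,-0.0497,-0.0916,-57,0,0,0.9],[0,-0.0657,-0.1001,-66.5,0,0,0.9],[0,-0.0828,-0.106,-76,0,0,0.9],[0,-0.1006,-0.1089,-85.5,0,0,0.9],[0,-0.1187,-0.1088,-95,0,0,0.9],[0,-0.1365,-0.1057,-104.5,0,0,0.9],[0,-0.1501,-0.1012,-112,0,0,0.9]]])

```text
time: 41.32
tool_pos: [0.6263, 0.1256, 0.0574]
tcp_rot: [0.51, 0.49, 0.51, -0.489]
contact_force: [-1.8, -2.0, 3.2]
gripper_width: 0.0181
```

```bash
python3 - <<'E'
from h import *
s=bot.sense();print(s["tool_pos"],s["gripper_width"],s["contact_force"])
p=s["tool_pos"][:2]-[.5165,.1225];print(np.degrees(np.arctan2(p[1],p[0])),np.linalg.norm(p))
E
```

```text
[0.62627066 0.12557945 0.05742561] 0.018107348193745737 [-1.84523638 -1.98041195  3.18394956]
1.6069258865861145 0.10981384636438178
```

Request:
carry_out(series=[[[0,0,-0.006,-3,0,0,0.9],[0,0,-0.01,-4,0,0,0.9],[0,0,-0.01,-4,0,0,0.9],[0,0,-0.01,-4,0,0,0.9]]])

```text
time: 41.82
tool_pos: [0.6258, 0.1354, 0.0573]
tcp_rot: [0.526, 0.474, 0.525, -0.473]
contact_force: [-1.9, 0.1, 6.1]
gripper_width: 0.0173
```

Request:
carry_out(series=[[[0,0,-0.002,0,0,0,0.9],[0,0,-0.004,0,0,0,0.9],[0,0,-0.004,0,0,0,0.9]]])

```text
time: 42.2
tool_pos: [0.6256, 0.1376, 0.0571]
tcp_rot: [0.527, 0.473, 0.525, -0.473]
contact_force: [-1.5, -4.8, 6.4]
gripper_width: 0.018
```

Stop felt (−4.8 N). I release, rise and check.

Request:
carry_out(series=[[[0,0,0.004,0,0,0,0.9],[0,0,0.004,0,0,0,0.5],[0,0,0.004,0,0,0,0.2],[0,0,0.004,0,0,0,0.2],[-0.06,0,0.004,0,0,0,0.2],[-0.12,0,0.004,0,0,0,0.2],[-0.18,0.0,0.03,0,0,0,0],[-0.22,0,0.06,0,0,0,0],[-0.22,0,0.06,0,0,0,0]]])

```text
time: 43.32
tool_pos: [0.6333, 0.0778, 0.2797]
tcp_rot: [0.527, 0.476, 0.523, -0.471]
contact_force: [0.1, 0.4, -0.0]
gripper_width: 0.0454
```

```bash
python3 - <<'E'
from h import *
r=save("wrist","w20");t=save("top","t20");s3=save("scene","s20")
print("well",*blob(r,"yellow",.06)[:1]);print(*blob(r,"red",.074),sep="\n")
s=bot.sense();print(s["tool_pos"],s["gripper_width"],s["contact_force"])
w1=load('w1');im=r["color"].astype(int)
# pin in stand: blue blob in top/scene vs start
for a,b in((load('top0'),t),(load('scene0'),s3)):
    for x in(a,b):
        c=x["color"].astype(int);m=(c[...,2]>90)&(c[...,0]<60)&(c[...,1]<110);m=m.astype(np.uint8)
        k,l,st,ce=cv2.connectedComponentsWithStats(m);print([(np.round(ce[i],1).tolist(),int(st[i,4])) for i in range(1,k) if 10<st[i,4]<400])
# bystanders and cubes: difference image in top
d=np.abs(load('top0')["color"].astype(int)-t["color"].astype(int)).max(2)>40
k,l,st,ce=cv2.connectedComponentsWithStats(d.astype(np.uint8));print([st[i].tolist() for i in range(1,k) if st[i,4]>20])
E
```

```text
well ([179, 86, 23, 22, 347], array([0.5596, 0.1529, 0.06  ]), np.float64(0.0257), np.float64(0.0237), np.float64(5.9))
([187, 92, 10, 10, 88], array([0.5637, 0.1532, 0.074 ]), np.float64(0.0102), np.float64(0.0098), np.float64(5.9))
([238, 113, 14, 17, 167], array([0.6261, 0.1319, 0.074 ]), np.float64(0.0162), np.float64(0.0154), np.float64(49.9))
[0.6306689  0.07972422 0.2735799 ] 0.04541325519452474 [ 1.01947263 -0.04926887 -1.19522199]
[([58.9, 227.4], 320), ([122.5, 237.8], 46)]
[([66.9, 185.5], 37), ([122.5, 237.7], 36), ([30.0, 258.0], 15), ([9.9, 264.4], 26)]
[([407.4, 212.1], 46)]
[([352.8, 28.8], 99), ([385.4, 38.4], 13), ([407.7, 212.5], 45), ([406.7, 226.5], 12)]
[[89, 63, 190, 321, 10161], [147, 67, 60, 132, 2618], [141, 70, 5, 49, 104], [147, 123, 5, 32, 75], [141, 129, 5, 26, 52], [143, 155, 32, 46, 1098], [317, 163, 19, 20, 291], [174, 165, 18, 20, 223], [154, 186, 39, 25, 304], [315, 203, 22, 22, 290], [239, 278, 273, 106, 17497], [505, 296, 7, 9, 48], [192, 330, 48, 54, 1686], [471, 334, 11, 6, 43], [198, 375, 5, 9, 30], [254, 375, 9, 9, 50]]
```

```bash
python3 - <<'E'
from h import *
for n in('top10','top14','t20','s20'):
    c=load(n)["color"].astype(int);m=((c[...,1]>c[...,0]+40)&(c[...,1]>c[...,2]+30)).astype(np.uint8)
    k,l,st,ce=cv2.connectedComponentsWithStats(m);print(n,[(np.round(ce[i]).tolist(),int(st[i,4])) for i in range(1,k) if st[i,4]>12])
print(bot.hand_in())
E
```

```text
top10 [([383.0, 287.0], 474)]
top14 [([370.0, 284.0], 1345)]
t20 [([369.0, 284.0], 1348)]
s20 [([226.0, 133.0], 45)]
the job is handed in; nothing more can be done
None
```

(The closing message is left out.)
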